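# Zero the comparator on the setting block, then gauge the heat-sink bar

## Task

On the comparator stand, gently slide the plain setting block under the sprung plunger until it is fully home against the end stop, and zero the dial on it: turn the bezel until its zero mark stands at the pointer, then take your hand off. Then draw the setting block out, lay it flat on its underside on the rubber mat and let go, and slide the finned heat-sink bar in its place, bevelled end first, gently and fully home, leaving the bezel as you set it. Leave the drive, the fan and the screwdriver alone.

Things in the scene. Friction and masses are not known exactly. Their poses are not given: they have to be found in the camera images.
- stand: Fixed comparator stand. Origin on the bench under the plunger axis; x along the lane from its open mouth (-x) to the end stop (+x), z up. Base plate 90 mm wide, from x = -135 to +75, top at z = 20 mm: ground smooth (friction 0.25): bars slide on it. A bar is fully home with its centre at x = -40, y = 0. Column at x = +56, top z = 108.
- lane_mouth (a point): Middle of the lane's flared mouth, on the base plate's top, at the stand's x = -56 mm, y = 0. Two rails 10 mm high stand 28 mm apart inside (bars are 25 wide) from x = -38 to the stop, and flare to about 42 mm apart at the mouth.
- stop: End stop of the lane, part of the stand; origin at the foot of its face in mid lane (the stand's x = +20 mm, y = 0, z = 20); 44 wide, 20 mm high, square to the lane. A bar is home when its bevelled end touches it. Pressing a bar on it with more than 40 N is not gentle.
- plunger_tip (a point): Lowest point of the polished sprung plunger's ball tip (radius 6 mm), free at z = 44 to 46 mm; 12 mm travel upwards, resists with 1.5 N plus 0.35 N per mm. Sliding a bevel under it takes up to about 10 N. The head housing above it (radius 20 mm) begins at z = 76: draw a bar's nose back beyond x = -25 before lifting the bar. The head is clamped up to 2 mm higher or lower each time.
- bezel (a joint): Angle (rad) of the dial's rotatable bezel, clockwise seen from above; at 0 its zero mark points to the stand's +x. Friction about 0.04 N m; it stays where it is left. Range -0.3 to 3.2.
- pointer (a joint): Angle (rad) of the dial's pointer, clockwise seen from above; at 0 it points to the stand's +x. 0 with the plunger free, 0.3 rad for each mm that it is lifted: 1.2 to 1.8 on the setting block (differs each time), 0.75 more on the heat-sink bar. The dial is zeroed when bezel equals pointer.
- dial (a point): Centre (half-way up) of the bezel: round knurled ring, 56 mm diameter, 22 high, axis vertical, on top of the head over the plunger, at z = 136 to 138 mm. Grip its rim from above; free space all round, to 15 mm below its underside. x points to its zero mark, a black block on the rim of the white dial face; z up.
- pointer_tip (a point): Tip of the thin black pointer just above the white dial face, 18 mm from the dial's axis; x points outwards along the pointer.
- master_center (a point): Centre of the setting block: plain smooth grey steel bar 120 x 25 x 30 mm high, 0.24 to 0.4 kg. x along it to the end with the top edge bevelled (12 x 12 mm, 45 degrees), which goes in first and lifts the plunger; tail end square. Starts in the lane's mouth, nose just short of the plunger. Grip it near the tail, about 46 mm from its centre, to stay clear of the head.
- master: The setting block; origin at the centre of its underside, axes as for its centre.
- part_center (a point): Centre of the heat-sink bar: aluminium bar with thin fins along both sides, 120 x 25 x 32.5 mm high, 0.17 to 0.3 kg. x along it to the end with the top edge bevelled (12 x 12 mm, 45 degrees), which goes in first; tail end square, grip near it as with the setting block. Starts on the left (+y) half of the mat.
- part: The heat-sink bar; origin at the centre of its underside, axes as for its centre.
- mat: Fixed black rubber mat, 200 (x) x 220 (y) x 4 mm, to the left or right of the stand; origin at the centre of its underside. The heat-sink bar lies on its left (+y) half; its right (-y) half is free for the setting block.
- drive: Bystander: grey computer drive, 170 x 146 x 41 mm, on the other side of the stand.
- fan: Bystander: black case fan 80 x 80 x 25 mm lying beyond the stand.
- screwdriver: Bystander: screwdriver 180 mm long lying beyond the stand.

How it is judged:
On the way, in this order (a step that is already met when the one before it is completed fails the run):
1. the setting block is fully home under the plunger (x of master_center in the frame of stand between -0.042 and -0.037 m and y of master_center in the frame of stand between -0.004 and 0.004 m and z of master_center in the frame of stand between 0.032 and 0.038 m and angle between the x axis of master_center and the x axis of stand, either way round below 0.1 rad and angle between master_center's own z axis and vertical below 0.08 rad and value of joint pointer above 0.9 rad), for 0.2 s.
2. with the setting block home and the hand off, the zero mark sits at the pointer (within about 0.16 rad) (all of step 1 and contact force between the fingers and anything else below 0.3 N and y of pointer_tip in the frame of dial between -0.003 and 0.003 m and x of pointer_tip in the frame of dial above 0 m), for 0.3 s.
3. the setting block lies upright on the mat, let go (x of master_center in the frame of mat between -0.1 and 0.1 m and y of master_center in the frame of mat between -0.11 and 0.11 m and z of master_center in the frame of mat between 0.015 and 0.023 m and angle between master_center's own z axis and vertical below 0.1 rad and linear speed of master below 0.01 m/s and contact force between the fingers and anything else below 0.3 N), for 0.2 s.
At the end, for the whole second after the job is handed in: Heat-sink bar at rest, home in the lane (within 2 mm of the stop, 4 mm across, 0.1 rad, flat on the plate); setting block at rest upright on the mat, its centre over it; bezel as zeroed, so the pointer stands about 0.75 rad clockwise of the zero mark (0.47 to 1.04) (x of part_center in the frame of stand between -0.042 and -0.037 m and y of part_center in the frame of stand between -0.004 and 0.004 m and z of part_center in the frame of stand between 0.03325 and 0.03925 m and angle between the x axis of part_center and the x axis of stand, either way round below 0.1 rad and angle between part_center's own z axis and vertical below 0.08 rad and x of master_center in the frame of mat between -0.1 and 0.1 m and y of master_center in the frame of mat between -0.11 and 0.11 m and z of master_center in the frame of mat between 0.015 and 0.023 m and angle between master_center's own z axis and vertical below 0.1 rad and linear speed of each of master, part below 0.01 m/s and y of pointer_tip in the frame of dial between -0.0155 and -0.0082 m and x of pointer_tip in the frame of dial above 0 m); the robot touches nothing.
It fails at once if a bar is pressed on the end stop with more than 40 N (contact force between any of master, part and stop above 40 N).
It fails at once if a bystander is moved by more than 15 mm (distance of any of drive, fan, screwdriver from where it was at the start of the episode above 0.015 m).
It also fails if it takes over 67 s, if anything falls off the work surface, if the arm or the gripper's body presses on something with over 40 N, if the wrist force passes 120 N, or if a joint passes its speed limit or range.

## Robot

A 7-joint arm with a two-finger parallel gripper is mounted at the origin on the work surface. World frame = base frame: x ahead of the robot, y to its left, z up, the work surface at z = 0. Lengths are in m, angles in rad, forces in N, time in s.
With the tool pointing down it reaches from about 0.4 to 0.9 m from the base axis. Payload 5.5 kg.
Tool frame: the origin (TCP) lies on the mounting face of the last link; the fingertips stand 173 mm ahead of it and the grasp point (between the pads) lies 155 mm ahead of it; x points along the fingers, y is the direction in which the jaws open and shut, and the axes are right-handed (so a half turn about x gives the same grasp; the last joint's range is limited). The gripper opens to 85 mm and grips with 20 to 120 N. Pads are 22 mm wide; open, the fingers measure 114 mm over their backs; the gripper's body (76 mm by 85 mm) begins 54 mm behind the grasp point. The pads swing forward as they close: fully open they stand 13 mm farther back than shut.
Start: joints at [-1.045, 0.501, -0.427, 1.55, 0.221, 1.138, -0.21], TCP at [0.169, 0.628, 0.405] pointing down, gripper open.
Joint ranges: [-2.88, 2.88], [-0.31, 2.03], [-1.54, 1.56], [0.2, 2.42], [-1.41, 4.55], [0.19, 2.02], [-2.57, 2.57]. Speed limits (rad/s): [2.57, 2.57, 3.14, 3.14, 3.14, 3.14, 3.14].

## Interface

Orientations are given as a 3x3 rotation matrix whose columns are the frame's x, y, z axes.
In Python, from workcell import telemetry, imaging, sign_off gives the robot as it stands.
- The arm moves only by the tool drive_tool, never from a script. Its argument "increments" is a list that holds one entry, the list of rows, each a list of 7 numbers: the shift along the tool's x, y, z scaled (see below), then the turn, a rotation vector about the tool's x, y, z scaled (see below), then the opening, from 0 (shut) to 1 (fully open). In form: [[[x, y, z, rx, ry, rz, fingers], ...]]. A call has 1 to 12 rows; each row shifts and turns the commanded pose from where the row before left it, along the tool's axes as they then stand; what a row does not reach is not made up. The controller multiplies each number of a shift by 150 mm and each number of a turn by 90 degrees. A row lasts 1/12 s, in which the tool goes at most 41.7 mm and 7.16 degrees, less where a joint would pass 70% of its speed; a pose out of reach is approached as far as the arm can. A call with a number of a shift or a turn outside -1 to 1 is refused whole. A call with a gripper value outside its range is refused whole. The fingers move at their own pace and stop on an object; "force" is the grip in N (left out, the last holds). Time passes only in rows, so rows that do not move let the fingers close. It gives the time, the measured TCP pose, the force and the opening at its end, in the units of the state.
- telemetry.get_state(): the state, without advancing time (a new reading comes with each control period).
- imaging.grab_frame(name): name is "scene" or "top" or "wrist"; returns a dict with "frame" (480x640x3 uint8, red, green, blue), "intrinsics" (3x3 intrinsics, pixels), "R" (3x3) and "t" (3): a world point X has camera coordinates R X + t. Camera axes: x right, y down, z forward; pixel columns grow to the right and rows downward; lengths in m; the calibration is good to about 2 mm. The wrist camera is an equidistant fisheye: a pixel r from the principal point sees the ray r / f radians off the axis. A picture is of the moment at which its call begins. There is no depth.
- sign_off(): hands the job in, once; it reports no verdict.
Trained networks look in the newest picture that a camera, given by its name, has taken for a name from the list of things; names that differ only in an ending like _2 or _b are one class to them, and where a whole thing is asked for, a point or a joint stands for the part that bears it (a point fixed in the world has none). Each returns a list of dicts, best first, with "p" (0 to 1); they miss things now and then, are a little off and sometimes report something else, mostly with a low value. They report only what shows in the picture. A call takes as long as a camera call.
- imaging.boxes_of(query, camera): "centre" ([x, y, z] in m, in world coordinates, good to about 4 mm: the middle of the surface that is visible of it).
The state is a dict: "clock": time; "joints": joint angles; "joint_vel": joint speeds; "tau": joint torques, N m; "eef_pos": TCP position; "ee_rot": TCP orientation; "ft_force": force on the tool from outside, world axes, zero at the start; "ft_torque": the same for the moment, N m; "opening": finger opening in m.
Only numpy, scipy, OpenCV 4.12 (cv2) and the standard library are available. Lean on these libraries where they do the work, as an engineer would, in place of code of your own. Each camera call takes 0.05 s, during which the arm holds its last target.

## Working session

There is one attempt and no reset: what is moved stays moved. The work goes in short steps, Python scripts to look and compute and a tool call to move; the robot and the scene stay as the last step left them, time stands still between calls to the robot, and variables do not carry over. Pictures are saved under pics/ and viewed, and the job is handed in when it is done.

Besides the shell and the picture viewer there is one more tool, called as name([rows], argument=value, ...), one row to a line, values as JSON. drive_tool: Moves the arm, as the interface text tells. Its arguments: {"type":"object","properties":{"increments":{"type":"array","items":{"type":"array","items":{"type":"array","items":{"type":"number","minimum":-1,"maximum":1}}}},"force":{"type":"number"}},"required":["increments"]}

```bash
mkdir -p pics; ls; python3 - <<'E'
from workcell import telemetry, imaging
import cv2, numpy as np
s=telemetry.get_state()
for k,v in s.items(): print(k,np.round(v,4).tolist())
for c in ["scene","top"]:
    f=imaging.grab_frame(c); cv2.imwrite(f"pics/{c}0.png",f["frame"][:,:,::-1]); print(c,np.round(f["intrinsics"],1).tolist(),np.round(f["R"],3).tolist(),np.round(f["t"],3).tolist())
    for q in ["stand","master","part","mat","dial","drive","fan","screwdriver","stop","pointer_tip","lane_mouth","plunger_tip"]:
        try:
            r=imaging.boxes_of(q,c); print(c,q,[(np.round(d["centre"],3).tolist(),round(d["p"],2)) for d in r[:2]])
        except Exception as e: print(q,e)
E
```

```text
pics
clock 0.0
joints [-1.0448, 0.5018, -0.4268, 1.5515, 0.2208, 1.1383, -0.2103]
joint_vel [0.0008, 0.0013, -0.001, -0.001, -0.0012, 0.0002, -0.0015]
tau [0.0001, -56.9515, -5.8157, -28.0928, 0.0106, 0.0121, 0.0]
eef_pos [0.1689, 0.6273, 0.4037]
ee_rot [[-0.0006, 0.2598, 0.9657], [-0.0019, 0.9657, -0.2598], [-1.0, -0.002, -0.0]]
ft_force [0.4386, -0.472, -0.5154]
ft_torque [0.0121, -0.0397, -0.0186]
opening 0.0857
scene [[484.4, 0.0, 323.1], [0.0, 484.4, 236.6], [0.0, 0.0, 1.0]] [[-0.786, 0.618, -0.019], [0.347, 0.416, -0.841], [-0.512, -0.667, -0.541]] [0.497, -0.134, 1.295]
scene stand [([0.638, 0.068, 0.026], 0.66)]
scene master [([0.541, 0.069, 0.046], 0.95)]
scene part [([0.576, -0.225, 0.027], 0.85)]
scene mat [([0.565, -0.288, 0.01], 0.87), ([0.544, 0.297, 0.042], 0.33)]
scene dial [([0.624, 0.062, 0.145], 0.88), ([0.763, -0.167, 0.026], 0.21)]
scene drive [([0.544, 0.294, 0.038], 0.67)]
scene fan [([0.761, -0.17, 0.024], 0.93), ([0.647, 0.054, 0.035], 0.57)]
scene screwdriver [([0.729, 0.22, 0.022], 0.94), ([0.637, 0.068, 0.029], 0.46)]
scene stop [([0.647, 0.055, 0.032], 0.62), ([0.625, 0.062, 0.146], 0.4)]
scene pointer_tip []
scene lane_mouth [([0.634, 0.066, 0.034], 0.74)]
scene plunger_tip []
top [[593.6, 0.0, 312.4], [0.0, 593.6, 234.9], [0.0, 0.0, 1.0]] [[0.004, -1.0, 0.004], [-0.995, -0.004, -0.105], [0.105, -0.003, -0.995]] [0.018, 0.649, 1.202]
top stand [([0.606, 0.043, 0.022], 0.76)]
top master []
top part [([0.575, -0.231, 0.036], 0.96)]
top mat [([0.557, -0.296, 0.009], 0.8), ([0.621, 0.046, 0.149], 0.39)]
top dial [([0.619, 0.047, 0.147], 0.76), ([0.556, -0.295, 0.007], 0.68)]
top drive []
top fan [([0.748, -0.185, 0.024], 0.57), ([0.602, 0.045, 0.022], 0.26)]
top screwdriver [([0.721, 0.214, 0.022], 0.95)]
top stop [([0.555, -0.292, 0.008], 0.65)]
top pointer_tip []
top lane_mouth [([0.606, 0.045, 0.02], 0.84)]
top plunger_tip []
```

View pics/scene0.png

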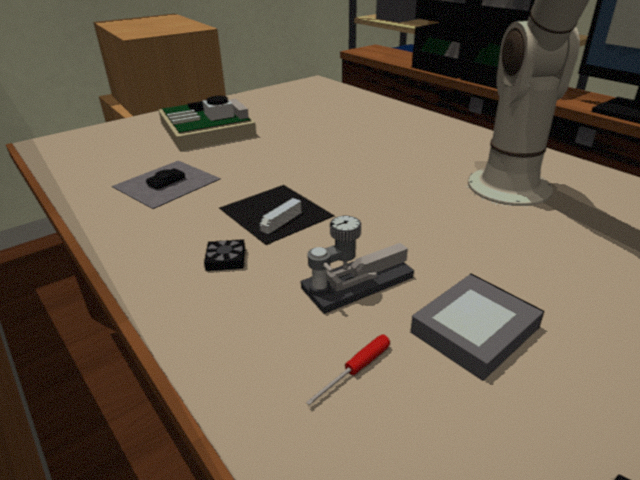

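View pics/top0.png

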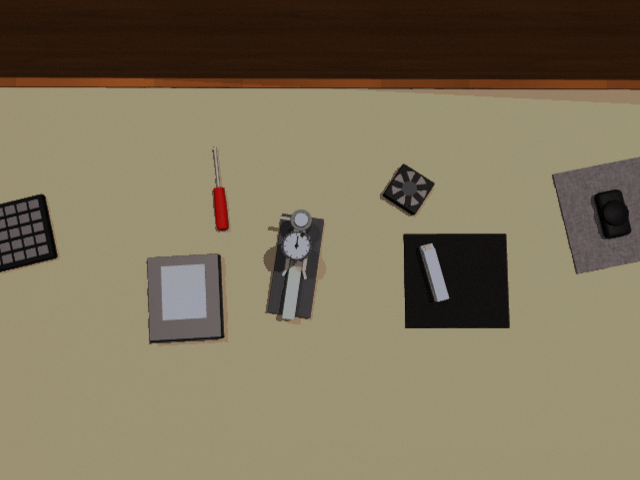

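```bash
cat > h.py <<'E'
from workcell import telemetry, imaging
import cv2, numpy as np
def ray(f,u,v,fish=False):
    K=f["intrinsics"];R=np.array(f["R"]);t=np.array(f["t"])
    x=(u-K[0][2])/K[0][0];y=(v-K[1][2])/K[1][1]
    if fish:
        th=np.hypot(x,y); d=np.array([x/th*np.sin(th),y/th*np.sin(th),np.cos(th)]) if th>1e-9 else np.array([0,0,1.])
    else: d=np.array([x,y,1.])
    return -R.T@t, R.T@d
def onz(f,u,v,z,fish=False):
    o,d=ray(f,u,v,fish); return o+d*(z-o[2])/d[2]
def proj(f,X,fish=False):
    K=np.array(f["intrinsics"]);c=np.array(f["R"])@np.array(X)+np.array(f["t"])
    if fish:
        r=np.hypot(c[0],c[1]);th=np.arctan2(r,c[2]);p=c[:2]/max(r,1e-9)*th
    else: p=c[:2]/c[2]
    return K[0,0]*p[0]+K[0,2],K[1,1]*p[1]+K[1,2]
def crop(img,u0,v0,u1,v1,s,name):
    cv2.imwrite(name,cv2.resize(img[v0:v1,u0:u1,::-1],None,fx=s,fy=s,interpolation=cv2.INTER_CUBIC))
def save(f,name):
    np.savez(name,frame=f["frame"],intrinsics=f["intrinsics"],R=f["R"],t=f["t"])
E
python3 - <<'E'
from h import *
f=imaging.grab_frame("top");save(f,"top0.npz");crop(f["frame"],255,200,335,325,4.8,"pics/t1.png");crop(f["frame"],400,225,515,335,5,"pics/t2.png")
g=imaging.grab_frame("scene");save(g,"scene0.npz");crop(g["frame"],295,205,420,310,6,"pics/s1.png")
w=imaging.grab_frame("wrist");cv2.imwrite("pics/w0.png",w["frame"][:,:,::-1]);print(w["intrinsics"],w["R"],w["t"])
E
```

```text
[[371.64829954   0.         324.2249056 ]
 [  0.         371.64829954 237.08444618]
 [  0.           0.           1.        ]] [[ 0.25996203  0.96561704 -0.00186364]
 [ 0.92386229 -0.24815854  0.29136887]
 [ 0.28088827 -0.07746659 -0.95660896]] [-0.65077511 -0.03805003  0.38060173]
```

View pics/t1.png

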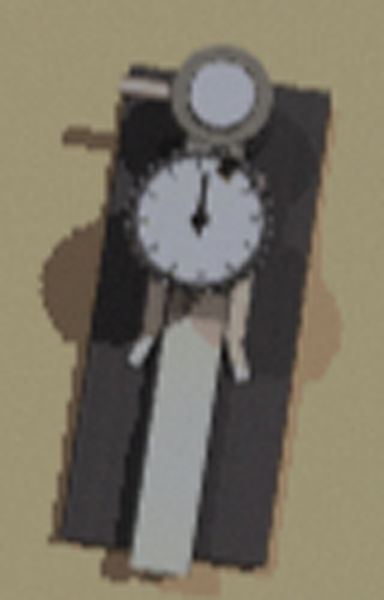

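View pics/t2.png

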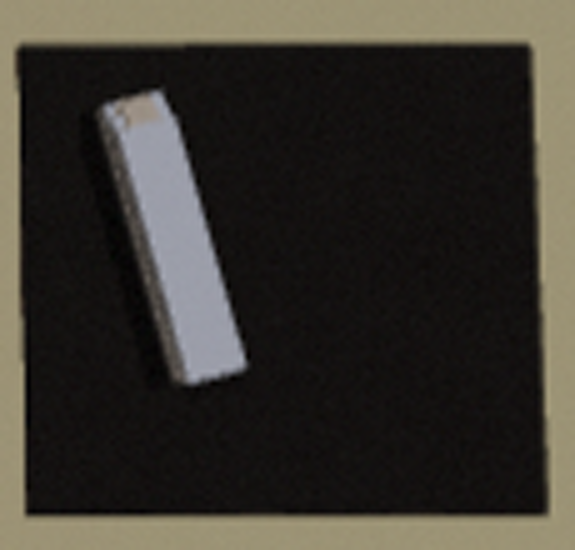

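View pics/s1.png

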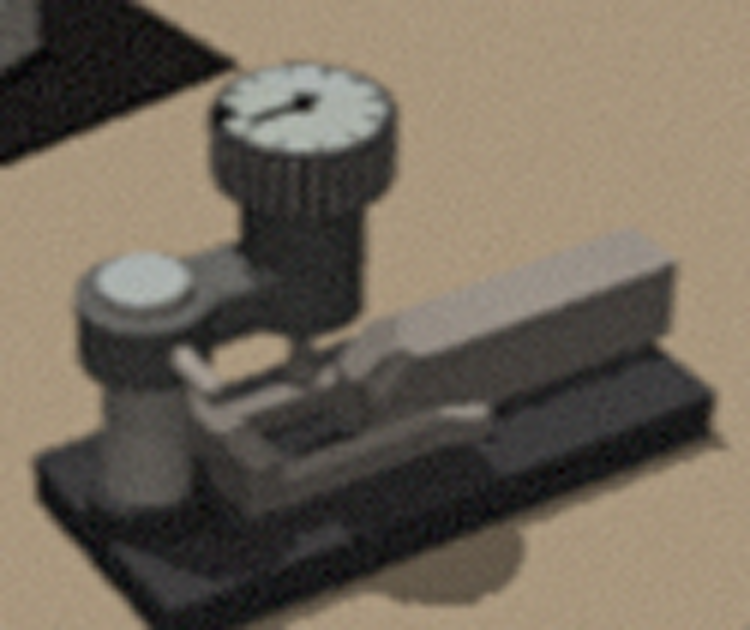

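View pics/w0.png

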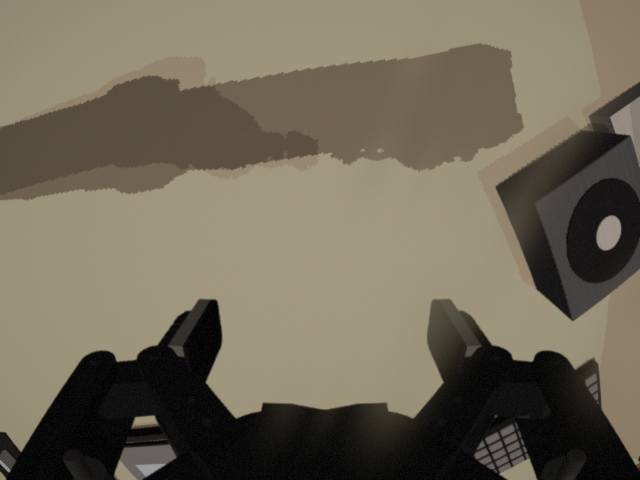

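```bash
python3 - <<'E'
from h import *
f=np.load("top0.npz"); g=np.load("scene0.npz")
def T(p,z,o=(255,200),s=4.8,F=f): return onz(F,o[0]+(p[0]+.5)/s-.5,o[1]+(p[1]+.5)/s-.5,z)
P=[T(p,.02) for p in [(62,540),(268,568),(330,92),(130,65)]]
print("plate top",np.round(P,4).tolist())
# fit: local corners
L=np.array([(-.135,.045),(-.135,-.045),(.075,-.045),(.075,.045)])
P=np.array(P)[:,:2]
Lc=L-L.mean(0);Pc=P-P.mean(0)
th=np.arctan2((Lc[:,0]*Pc[:,1]-Lc[:,1]*Pc[:,0]).sum(),(Lc*Pc).sum());R=np.array([[np.cos(th),-np.sin(th)],[np.sin(th),np.cos(th)]])
o=P.mean(0)-R@L.mean(0);print("stand top",th,o,"res",np.round((P-o-L@R.T)*1e3,1).tolist())
# scene: plate corners top: near-left... crop s=6 origin (295,205)
Q=[T(p,.02,(295,205),6,g) for p in [(655,345),(715,395),(170,605),(38,463)]]
print(np.round(Q,4).tolist())
for q in Q: print(np.round(R.T@(q[:2]-o),4))
print("dial face ctr", T((200,220),.148)[:2], "scene",T((303,105),.148,(295,205),6,g)[:2], 'in stand', R.T@(T((200,220),.148)[:2]-o),R.T@(T((303,105),.148,(295,205),6,g)[:2]-o))
# master top z=.05
for p in [(130,568),(188,578),(162,325),(222,333)]: print("master",T(p,.05)[:2],np.round(R.T@(T(p,.05)[:2]-o),4))
for p in [(675,262),(628,230),(430,355),(370,322)]: print("master s",np.round(R.T@(T(p,.05,(295,205),6,g)[:2]-o),4))
# mat
for p in [(18,45),(530,45),(548,515),(28,515)]: print("mat",T(p,.004,(400,225),5)[:2])
for p in [(190,385),(247,368),(178,113)]: print("part",T(p,.0365,(400,225),5)[:2])
for p in [(160,92),(103,108)]: print("part nose",T(p,.0245,(400,225),5)[:2])
E
```

```text
plate top [[0.4888, 0.1127, 0.02], [0.4771, 0.0235, 0.02], [0.6848, -0.003, 0.02], [0.6964, 0.0851, 0.02]]
stand top -0.1294260617013075 [0.61653108 0.05069962] res [[0.3, -0.1], [0.3, -0.0], [-0.3, 0.6], [-0.3, -0.5]]
[[0.4872, 0.0807, 0.02], [0.4925, 0.1128, 0.02], [0.6958, 0.0811, 0.02], [0.6859, -0.0001, 0.02]]
[-0.1321  0.013 ]
[-0.131   0.0456]
[0.0747 0.0404]
[ 0.0754 -0.0414]
dial face ctr [0.61687455 0.05079451] scene [0.61470842 0.04621497] in stand [0.00032835 0.00013842] [-0.0012286  -0.00468238]
master [0.47792428 0.08170392] [-0.1414  0.0129]
master [0.47383324 0.05720393] [-0.1423 -0.012 ]
master [0.58048707 0.06902199] [-0.0381  0.0135]
master [0.57718338 0.04346024] [-0.0381 -0.0123]
master s [-0.1395  0.011 ]
master s [-0.1383 -0.0126]
master s [-0.0402  0.0107]
master s [-0.0342 -0.0146]
mat [ 0.65572183 -0.17387376]
mat [ 0.65662878 -0.39276624]
mat [ 0.45796007 -0.39431884]
mat [ 0.45717731 -0.17564495]
part [ 0.51190529 -0.23779834]
part [ 0.5189439  -0.26139358]
part [ 0.62409604 -0.23486812]
part nose [ 0.63392536 -0.23000314]
part nose [ 0.62709289 -0.20597641]
```

```bash
cat >> h.py <<'E'
from scipy.spatial.transform import Rotation as Ro
O=np.array([0.6165,0.0507]);TH=-0.1294
def s2w(x,y,z=0):
    c,s=np.cos(TH),np.sin(TH); return np.array([O[0]+c*x-s*y,O[1]+s*x+c*y,z])
def w2s(p):
    c,s=np.cos(TH),np.sin(TH); d=np.array(p)[:2]-O; return np.array([c*d[0]+s*d[1],-s*d[0]+c*d[1],p[2]])
def Rdown(yaw):  # tool z horizontal at yaw
    c,s=np.cos(yaw),np.sin(yaw)
    return np.array([[0,-s,c],[0,c,s],[-1,0,0]])
def plan(pos,yaw,show=True):
    """pos= grasp point target; yaw of tool z"""
    st=telemetry.get_state();R=np.array(st["ee_rot"]);p=np.array(st["eef_pos"])
    Rt=Rdown(yaw);tp=np.array(pos)-Rt@np.array([.155,0,0])
    rv=Ro.from_matrix(R.T@Rt).as_rotvec()
    d=tp-p
    print("clk",round(st["clock"],2),"turn first:",np.round(rv/(np.pi/2),4),"rows",round(np.degrees(np.linalg.norm(rv))/7.16,1),
      "| then shift:",np.round(Rt.T@d/.15,3),"rows",round(np.linalg.norm(d)/.0417,1),"| shift w/o turn",np.round(R.T@d/.15,3),
      "| grasp",np.round(p+R@[.155,0,0],4),"F",np.round(st["ft_force"],1),"op",round(st["opening"],4))
E
python3 - <<'E'
from h import *
plan(s2w(-.128,0,.25),TH); plan(s2w(-.128,0,.044),TH)
E
```

```text
clk 1.45 turn first: [-0.0849 -0.     -0.    ] rows 1.1 | then shift: [-2.000e-03 -3.429e+00  2.602e+00] rows 15.5 | shift w/o turn [-2.000e-03 -3.053e+00  3.035e+00] | grasp [0.1688 0.6277 0.2497] F [-1.2  0.2  1. ] op 0.0852
clk 1.45 turn first: [-0.0849 -0.     -0.    ] rows 1.1 | then shift: [ 1.371 -3.429  2.602] rows 16.3 | shift w/o turn [ 1.371 -3.053  3.035] | grasp [0.1688 0.6277 0.2497] F [-1.2  0.2  1. ] op 0.0852
```

drive_tool([
  [[0,0,0,-0.0425,0,0,1],[0,0,0,-0.0425,0,0,1],[0,-0.2,0.15,0,0,0,1],[0,-0.2,0.15,0,0,0,1],[0,-0.2,0.15,0,0,0,1],[0,-0.2,0.15,0,0,0,1],[0,-0.2,0.15,0,0,0,1],[0,-0.2,0.15,0,0,0,1],[0,-0.2,0.15,0,0,0,1],[0,-0.2,0.15,0,0,0,1],[0,-0.2,0.15,0,0,0,1],[0,-0.2,0.15,0,0,0,1]],
], force=30)

```text
clock: 2.45
eef_pos: [0.3538, 0.2995, 0.4051]
ee_rot: [[0.001, 0.129, 0.992], [0.001, 0.992, -0.129], [-1.0, 0.001, 0.001]]
ft_force: [0.0, 0.7, 0.9]
opening: 0.0853
```

```bash
python3 - <<'E'
from h import *
plan(s2w(-.128,0,.2),TH); plan(s2w(-.128,0,.044),TH)
print(telemetry.get_state()["joints"])
E
```

```text
clk 2.45 turn first: [ 0.0002  0.0004 -0.0004] rows 0.0 | then shift: [ 0.334 -1.419  1.097] rows 6.6 | shift w/o turn [ 0.334 -1.419  1.097] | grasp [0.3539 0.2996 0.2501] F [0.  0.7 0.9] op 0.0853
clk 2.45 turn first: [ 0.0002  0.0004 -0.0004] rows 0.0 | then shift: [ 1.374 -1.419  1.097] rows 8.1 | shift w/o turn [ 1.374 -1.42   1.096] | grasp [0.3539 0.2996 0.2501] F [0.  0.7 0.9] op 0.0853
[-0.44415683  0.1503011  -0.34488534  2.00278963  0.06050881  0.99715976
  0.62340921]
```

drive_tool([
  [[0.0,-0.2,0.155,0,0,0,1],[0.1,-0.2,0.155,0,0,0,1],[0.1,-0.2,0.155,0,0,0,1],[0.1,-0.2,0.155,0,0,0,1],[0.1,-0.2,0.155,0,0,0,1],[0.1,-0.2,0.155,0,0,0,1],[0.1,-0.2,0.155,0,0,0,1],[0.1,-0.019,0.012,0,0,0,1],[0,0,0,0,0,0,1]],
])

```text
clock: 3.2
eef_pos: [0.4889, 0.0657, 0.2972]
ee_rot: [[-0.004, 0.135, 0.991], [-0.002, 0.991, -0.135], [-1.0, -0.002, -0.004]]
ft_force: [-0.9, -0.5, 0.1]
opening: 0.0857
```

```bash
python3 - <<'E'
from h import *
plan(s2w(-.128,0,.044),TH)
w=imaging.grab_frame("wrist");save(w,"w1.npz");cv2.imwrite("pics/w1.png",w["frame"][:,:,::-1])
for p in [s2w(-.1418,.0125,.05),s2w(-.1418,-.0125,.05),s2w(-.0338,.0125,.05),s2w(-.135,.045,.02),s2w(-.135,-.045,.02),s2w(0,0,.148)]: print(np.round(proj(w,p,True)))
E
```

```text
clk 3.2 turn first: [-0.0036 -0.0025  0.0013] rows 0.1 | then shift: [0.655 0.011 0.003] rows 2.4 | shift w/o turn [0.655 0.012 0.006] | grasp [0.4882 0.0655 0.1422] F [-0.9 -0.5  0.1] op 0.0857
[346. 230.]
[305. 231.]
[344. 375.]
[391. 228.]
[261. 229.]
[327. 516.]
```

View pics/w1.png

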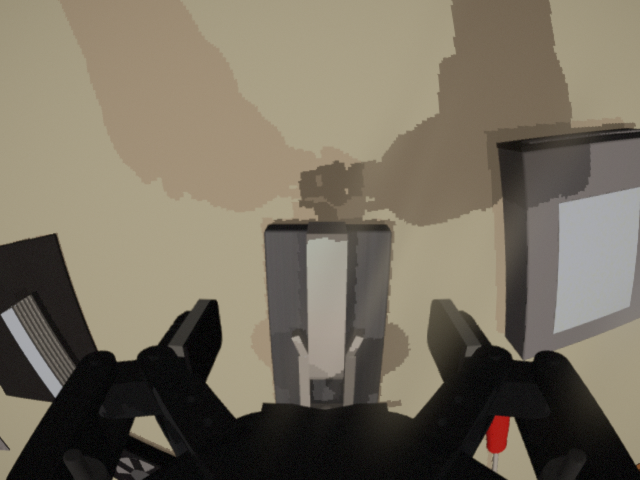

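drive_tool([
  [[0.2,0.012,0.006,-0.0036,-0.0025,0.0013,1],[0.2,0,0,0,0,0,1],[0.2,0,0,0,0,0,1],[0.055,0,0,0,0,0,1],[0,0,0,0,0,0,1],[0,0,0,0,0,0,0.2],[0,0,0,0,0,0,0.2],[0,0,0,0,0,0,0.0],[0,0,0,0,0,0,0],[0,0,0,0,0,0,0],[0,0,0,0,0,0,0]],
], force=30)

```text
clock: 4.17
eef_pos: [0.491, 0.0704, 0.2027]
ee_rot: [[0.006, 0.125, 0.992], [0.002, 0.992, -0.125], [-1.0, 0.002, 0.006]]
ft_force: [-1.4, -0.7, 8.0]
opening: 0.0249
```

```bash
python3 - <<'E'
from h import *
plan(s2w(-.128,0,.044),TH)
w=imaging.grab_frame("wrist");save(w,"w2.npz");cv2.imwrite("pics/w2.png",w["frame"][:,:,::-1])
for p in [s2w(-.0338,.0125,.05),s2w(-.0338,-.0125,.05),s2w(-.135,.045,.02),s2w(-.135,-.045,.02)]: print(np.round(proj(w,p,True)))
E
```

```text
clk 4.17 turn first: [ 0.0029  0.0037 -0.0015] rows 0.1 | then shift: [ 0.025 -0.022 -0.007] rows 0.1 | shift w/o turn [ 0.024 -0.022 -0.007] | grasp [0.492  0.0707 0.0477] F [-1.4 -0.7  8. ] op 0.0249
[338. 475.]
[290. 475.]
[413. 277.]
[215. 276.]
```

View pics/w2.png

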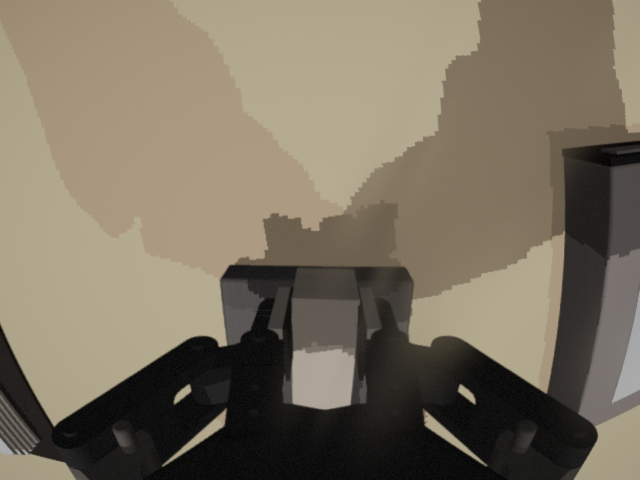

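drive_tool([
  [[0,0,0,0,0,0,0],[0,0,0,0,0,0,0],[0,0,0,0,0,0,0]],
])

```text
clock: 4.47
eef_pos: [0.4911, 0.0705, 0.2027]
ee_rot: [[0.006, 0.125, 0.992], [0.002, 0.992, -0.125], [-1.0, 0.002, 0.006]]
ft_force: [-1.2, -1.2, 7.2]
opening: 0.0249
```

```bash
python3 - <<'E'
from h import *
plan(s2w(-.128,0,.044),TH)
f=imaging.grab_frame("top");save(f,"top1.npz");crop(f["frame"],255,200,335,325,4.8,"pics/t3.png")
plan(s2w(-.128,0,.044),TH)
print(w2s(np.array(telemetry.get_state()["eef_pos"])))
E
```

```text
clk 4.47 turn first: [ 0.0029  0.0036 -0.0015] rows 0.1 | then shift: [ 0.025 -0.023 -0.007] rows 0.1 | shift w/o turn [ 0.025 -0.023 -0.007] | grasp [0.492  0.0707 0.0477] F [-1.2 -1.2  7.2] op 0.0249
clk 4.52 turn first: [ 0.0028  0.0037 -0.0015] rows 0.1 | then shift: [ 0.025 -0.023 -0.007] rows 0.1 | shift w/o turn [ 0.025 -0.023 -0.007] | grasp [0.492  0.0707 0.0477] F [-1.8 -0.8  7. ] op 0.0247
[-0.12693168  0.00341091  0.20269288]
```

View pics/t3.png

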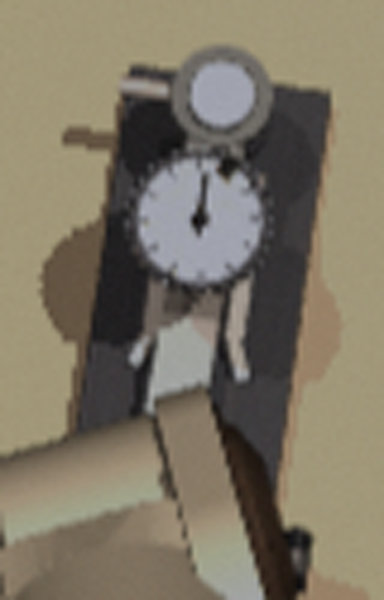

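drive_tool([
  [[-0.01,-0.012,0,0.0015,0.0018,0,0],[-0.01,-0.011,0,0.0014,0.0018,0,0],[0,0,0,0,0,0,0],[0,0,0,0,0,0,0]],
])

```text
clock: 4.85
eef_pos: [0.4897, 0.067, 0.2043]
ee_rot: [[-0.002, 0.128, 0.992], [0.002, 0.992, -0.128], [-1.0, 0.002, -0.002]]
ft_force: [-0.7, -0.2, -3.4]
opening: 0.024
```

```bash
python3 - <<'E'
from h import *
plan(s2w(-.128,0,.044),TH)
print(w2s(np.array(telemetry.get_state()["eef_pos"])))
E
```

```text
clk 4.85 turn first: [ 0.0006 -0.0015 -0.0012] rows 0.0 | then shift: [ 0.035  0.001 -0.001] rows 0.1 | shift w/o turn [ 0.035  0.001 -0.001] | grasp [0.4894 0.0674 0.0493] F [-0.7 -0.2 -3.4] op 0.024
[-1.27825600e-01 -1.62751766e-04  2.04300304e-01]
```

drive_tool([
  [[0.006,0,0,0,0.0,0,0],[0,0,0.025,0,0,0,0],[0,0,0.025,0,0,0,0],[0,0,0.025,0,0,0,0],[0,0,0.025,0,0,0,0],[0,0,0.025,0,0,0,0],[0,0,0.025,0,0,0,0],[0,0,0.025,0,0,0,0],[0,0,0.025,0,0,0,0],[0,0,0.025,0,0,0,0],[0,0,0,0,0,0,0]],
])

```text
clock: 5.77
eef_pos: [0.5234, 0.0628, 0.2032]
ee_rot: [[-0.003, 0.128, 0.992], [0.002, 0.992, -0.128], [-1.0, 0.002, -0.003]]
ft_force: [-1.0, -0.2, -0.7]
opening: 0.0247
```

```bash
python3 - <<'E'
from h import *
f=imaging.grab_frame("top");save(f,"top2.npz");crop(f["frame"],255,200,335,325,4.8,"pics/t4.png")
w=imaging.grab_frame("wrist");save(w,"w3.npz");cv2.imwrite("pics/w3.png",w["frame"][:,:,::-1])
plan(s2w(-.086,0,.049),TH)
print(w2s(np.array(telemetry.get_state()["eef_pos"])))
E
```

```text
clk 5.87 turn first: [ 0.0007 -0.0014 -0.0012] rows 0.0 | then shift: [-0.005 -0.     0.053] rows 0.2 | shift w/o turn [-0.005 -0.     0.053] | grasp [0.5231 0.0632 0.0482] F [-1.5 -0.7 -1.3] op 0.0241
[-9.39225403e-02  4.08677963e-05  2.03238703e-01]
```

View pics/t4.png

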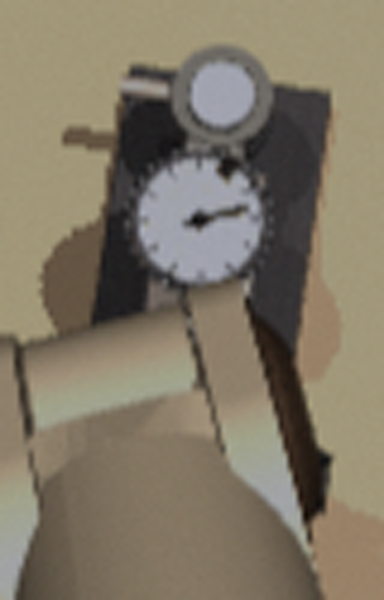

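View pics/w3.png

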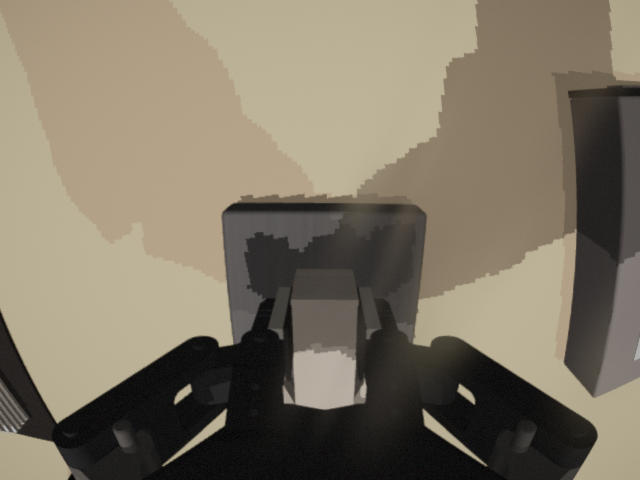

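drive_tool([
  [[0,0,0.01,0,0,0,0],[0,0,0.01,0,0,0,0],[0,0,0.01,0,0,0,0],[0,0,0.01,0,0,0,0],[0,0,0,0,0,0,0]],
])

```text
clock: 6.28
eef_pos: [0.5299, 0.0621, 0.2035]
ee_rot: [[-0.001, 0.128, 0.992], [0.002, 0.992, -0.128], [-1.0, 0.002, -0.001]]
ft_force: [-0.6, -1.2, -2.6]
opening: 0.0244
```

drive_tool([
  [[0,0,0.006,0,0,0,0],[0,0,0.006,0,0,0,0],[0,0,0,0,0,0,0]],
])

```text
clock: 6.53
eef_pos: [0.5314, 0.0619, 0.2034]
ee_rot: [[-0.001, 0.128, 0.992], [0.002, 0.992, -0.128], [-1.0, 0.002, -0.002]]
ft_force: [-2.0, 1.0, -2.0]
opening: 0.0243
```

```bash
python3 - <<'E'
from h import *
w=imaging.grab_frame("wrist");save(w,"w4.npz");cv2.imwrite("pics/w4.png",w["frame"][:,:,::-1])
plan(s2w(-.086,0,.049),TH)
print(w2s(np.array(telemetry.get_state()["eef_pos"])))
E
```

```text
clk 6.58 turn first: [ 0.0007 -0.0009 -0.0013] rows 0.0 | then shift: [-0.004 -0.001 -0.001] rows 0.0 | shift w/o turn [-0.004 -0.001 -0.001] | grasp [0.5312 0.0622 0.0484] F [ 0.5  0.  -2.7] op 0.0241
[-8.58462305e-02  1.16898163e-04  2.03447273e-01]
```

View pics/w4.png

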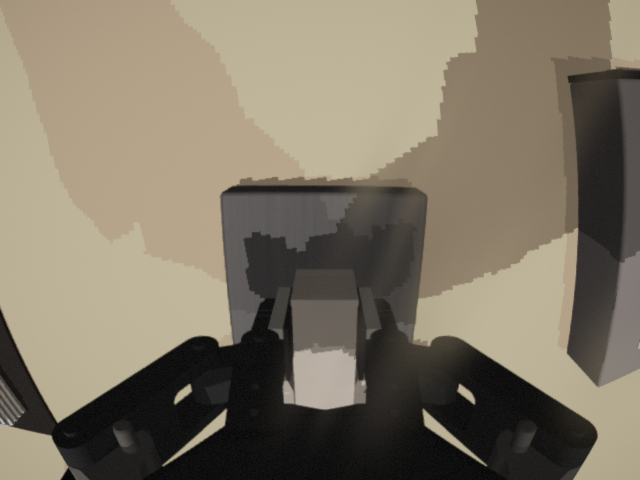

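```bash
python3 - <<'E'
from h import *
w=np.load("w4.npz")
for p in [(295,270),(354,270)]:
    print(np.round(w2s(onz(w,*p,.0508,True)),4))
for p in [(222,194),(426,194)]:
    print(np.round(w2s(onz(w,*p,.02,True)),4))
E
```

```text
[-0.1109 -0.0087  0.0508]
[-0.1109  0.0122  0.0508]
[-0.133 -0.042  0.02 ]
[-0.1331  0.0451  0.02  ]
```

drive_tool([
  [[0,0,0.006,0,0,0,0],[0,0,0.006,0,0,0,0],[0,0,0.006,0,0,0,0],[0,0,0,0,0,0,0]],
])

```text
clock: 6.92
eef_pos: [0.5328, 0.0618, 0.2031]
ee_rot: [[-0.005, 0.128, 0.992], [0.002, 0.992, -0.128], [-1.0, 0.002, -0.005]]
ft_force: [-5.7, -0.2, 0.9]
opening: 0.0245
```

```bash
python3 - <<'E'
from h import *
w=imaging.grab_frame("wrist");save(w,"w5.npz");crop(w["frame"],210,170,440,420,2.4,"pics/w5.png")
f=imaging.grab_frame("top");save(f,"top3.npz");crop(f["frame"],255,200,335,325,4.8,"pics/t5.png")
w=np.load("w4.npz")
for p in [(295,270),(354,270)]: print(np.round(w2s(onz(w,*p,.0208,True)),4))
for p in [(292,298),(357,298)]: print(np.round(w2s(onz(w,*p,.0508,True)),4))
plan(s2w(-.086,0,.049),TH)
E
```

```text
[-0.0988 -0.0112  0.0208]
[-0.0989  0.0148  0.0208]
[-0.0998 -0.0101  0.0508]
[-0.0999  0.0136  0.0508]
clk 7.02 turn first: [ 0.0009 -0.003  -0.001 ] rows 0.0 | then shift: [-0.006 -0.001 -0.01 ] rows 0.0 | shift w/o turn [-0.006 -0.001 -0.01 ] | grasp [0.5321 0.0621 0.0482] F [-5.6  0.2  0.3] op 0.0243
```

View pics/w5.png

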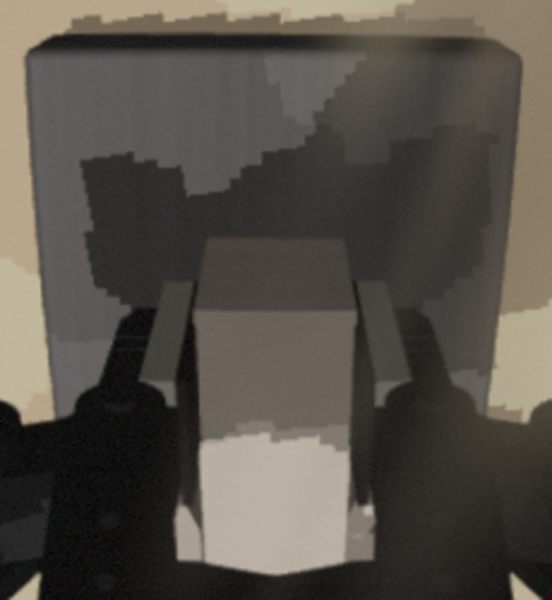

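View pics/t5.png

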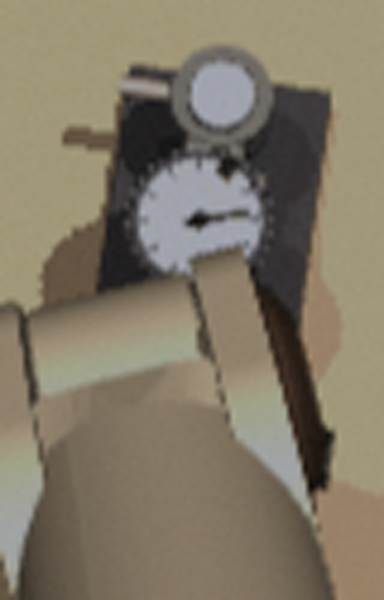

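drive_tool([
  [[0,0,0.006,0,0,0,0],[0,0,0.006,0,0,0,0],[0,0,0,0,0,0,0],[0,0,0,0,0,0,0]],
])

```text
clock: 7.35
eef_pos: [0.5333, 0.0618, 0.2028]
ee_rot: [[-0.008, 0.127, 0.992], [0.002, 0.992, -0.127], [-1.0, 0.001, -0.008]]
ft_force: [-9.8, 1.2, 3.6]
opening: 0.0245
```

drive_tool([
  [[0,0,0,0,0,0,1],[0,0,0,0,0,0,1],[0,0,0,0,0,0,1],[0,0,0,0,0,0,1],[0,0,0,0,0,0,1],[0,0,0,0,0,0,1]],
])

```text
clock: 7.85
eef_pos: [0.5361, 0.0613, 0.2037]
ee_rot: [[-0.001, 0.128, 0.992], [0.002, 0.992, -0.128], [-1.0, 0.002, -0.001]]
ft_force: [-0.1, 0.6, 0.7]
opening: 0.0857
```

```bash
python3 - <<'E'
from h import *
w=imaging.grab_frame("wrist");save(w,"w6.npz");crop(w["frame"],210,170,440,420,2.4,"pics/w6.png")
plan(s2w(-.086,0,.2),TH);print(telemetry.get_state()["joints"])
E
```

```text
clk 7.9 turn first: [ 0.0007 -0.0007 -0.0014] rows 0.0 | then shift: [-1.009e+00 -1.000e-03 -3.200e-02] rows 3.6 | shift w/o turn [-1.009e+00  1.000e-03 -3.300e-02] | grasp [0.5358 0.0617 0.0486] F [0.2 0.5 0.6] op 0.0854
[-0.07023633  0.56354102 -0.11511696  1.96684068  0.10204186  0.61712831
  1.19146508]
```

View pics/w6.png

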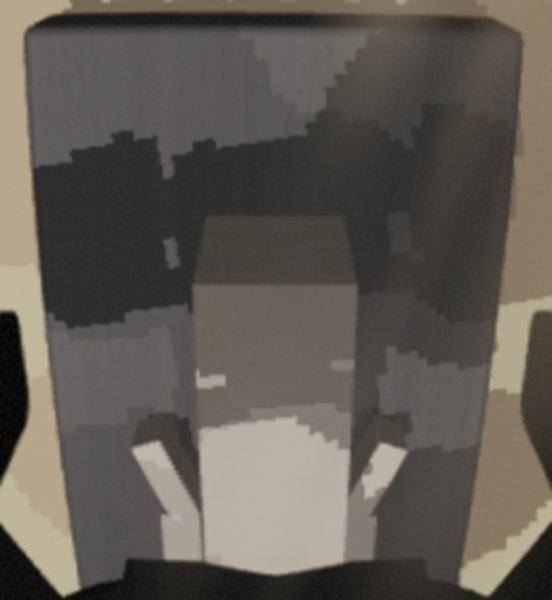

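drive_tool([
  [[-0.25,0,-0.03,0,0,0,1],[-0.25,0,0,0,0,0,1],[-0.25,0,0,0,0,0,1],[-0.26,0,0.0,0,0,0,1],[0,0,0.2,0,0,0,1],[0,0,0.2,0,0,0,1],[0,0,0.17,0,0,0,1],[0,0,0,0,0,0,1],[0,0,0,0,0,0,1]],
])

```text
clock: 8.65
eef_pos: [0.6169, 0.0502, 0.3543]
ee_rot: [[-0.002, 0.129, 0.992], [0.002, 0.992, -0.129], [-1.0, 0.002, -0.002]]
ft_force: [-1.2, -1.1, -0.6]
opening: 0.0855
```

```bash
python3 - <<'E'
from h import *
w=np.load("w6.npz")
for p in [(295.4,259.6),(353.7,259.6)]: print(np.round(w2s(onz(w,*p,.02,True)),4))
for p in [(291,288.3),(358,288.3)]: print(np.round(w2s(onz(w,*p,.05,True)),4))
w=imaging.grab_frame("wrist");save(w,"w7.npz");cv2.imwrite("pics/w7.png",w["frame"][:,:,::-1])
f=imaging.grab_frame("top");save(f,"top4.npz");crop(f["frame"],255,200,335,325,4.8,"pics/t6.png")
plan(s2w(0,0,.14),TH);print(telemetry.get_state()["joints"])
E
```

```text
[-0.0986 -0.011   0.02  ]
[-0.0986  0.0147  0.02  ]
[-0.0985 -0.0104  0.05  ]
[-0.0985  0.014   0.05  ]
clk 8.75 turn first: [ 0.001  -0.0023 -0.0012] rows 0.0 | then shift: [ 0.394 -0.     0.008] rows 1.4 | shift w/o turn [ 0.394 -0.001  0.009] | grasp [0.6148 0.0513 0.1991] F [ 0.3 -0.5 -0.5] op 0.0853
[-0.02986588  0.46461682 -0.12615783  1.69060693  0.0640124   0.99352383
  1.26506966]
```

View pics/w7.png

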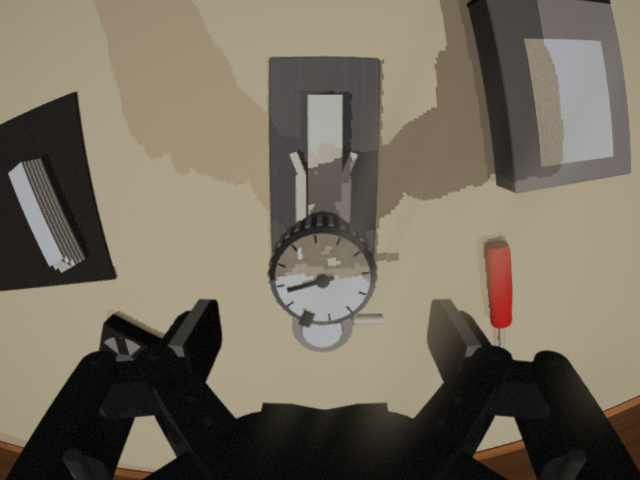

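```bash
python3 - <<'E'
from h import *
w=np.load("w7.npz");crop(w["frame"],255,205,390,355,4,"pics/w7c.png")
def ang(c,p):
    a=w2s(onz(w,*c,.148,True));b=w2s(onz(w,*p,.148,True));d=(b-a); return np.round(a,4),-np.arctan2(d[1],d[0]),np.hypot(*d[:2])
print(ang((322,281),(307,318)),ang((322,281),(288,291)))
E
```

```text
(array([ 0.0029, -0.    ,  0.148 ]), np.float64(0.35552597375731243), np.float64(0.023346912431205093)) (array([ 0.0029, -0.    ,  0.148 ]), np.float64(1.2555825464097172), np.float64(0.018691847298662204))
```

View pics/w7c.png

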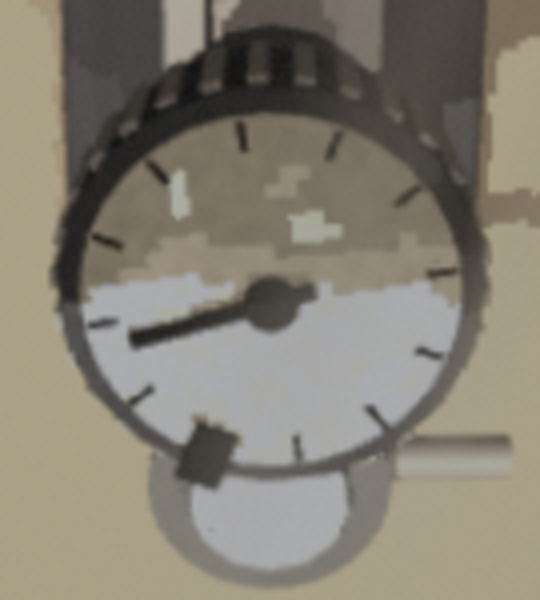

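View pics/t6.png

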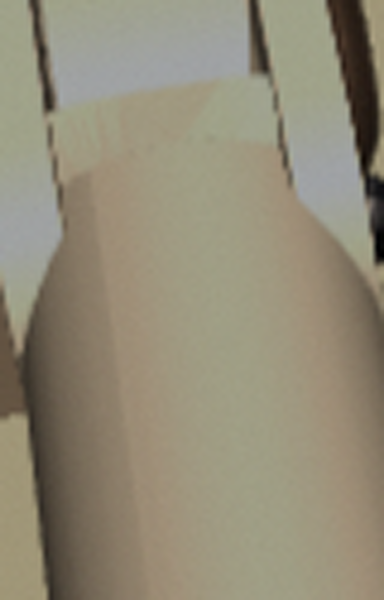

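drive_tool([
  [[0.2,0,0.009,0.001,-0.0023,-0.0012,1],[0.194,0,0,0,0,0,1],[0,0,0,0,0,0,1],[0,0,0,0,0,0,0.3],[0,0,0,0,0,0,0.3],[0,0,0,0,0,0,0.3],[0,0,0,0,0,0,0.3],[0,0,0,0,0,0,0.3],[0,0,0,0,0,0,0.3]],
], force=30)

```text
clock: 9.5
eef_pos: [0.6179, 0.0496, 0.2981]
ee_rot: [[0.004, 0.13, 0.992], [-0.001, 0.992, -0.13], [-1.0, -0.001, 0.004]]
ft_force: [-3.4, -3.1, 6.8]
opening: 0.055
```

```bash
python3 - <<'E'
from h import *
plan(s2w(0,0,.14),TH)
w=imaging.grab_frame("wrist");save(w,"w8.npz");crop(w["frame"],205,240,445,440,2.5,"pics/w8.png")
E
```

```text
clk 9.5 turn first: [-0.0006  0.0026  0.0005] rows 0.0 | then shift: [ 0.021  0.006 -0.01 ] rows 0.1 | shift w/o turn [ 0.021  0.006 -0.01 ] | grasp [0.6185 0.0494 0.1431] F [-3.4 -3.1  6.8] op 0.055
```

View pics/w8.png

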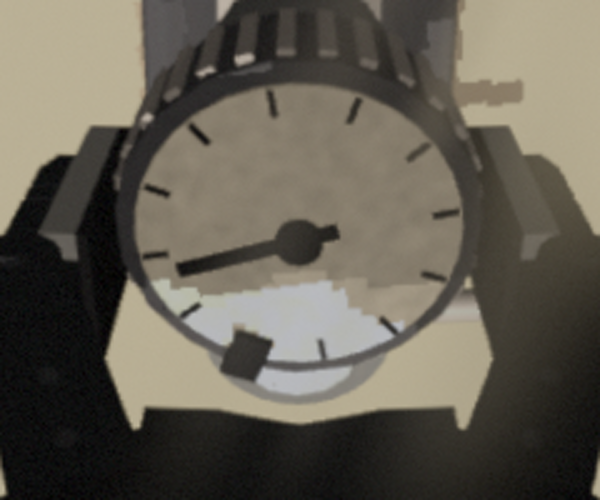

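drive_tool([
  [[-0.01,0,0,0.0715,0,0,0.3],[0,0,0,0.0715,0,0,0.3],[0,0,0,0.0715,0,0,0.3],[0,0,0,0.0715,0,0,0.3],[0,0,0,0.0715,0,0,0.3],[0,0,0,0.0715,0,0,0.3],[0,0,0,0.0715,0,0,0.3],[0,0,0,0.0715,0,0,0.3],[0,0,0,0,0,0,0.3],[0,0,0,0,0,0,0.3]],
])

```text
clock: 10.38
eef_pos: [0.6177, 0.0492, 0.2982]
ee_rot: [[0.003, 0.855, 0.518], [-0.002, 0.518, -0.855], [-1.0, 0.001, 0.003]]
ft_force: [-1.4, -5.5, 2.8]
opening: 0.0553
```

```bash
python3 - <<'E'
from h import *
plan(s2w(0,0,.14),TH-.898);print(telemetry.get_state()["joints"])
w=imaging.grab_frame("wrist");save(w,"w9.npz");crop(w["frame"],205,240,445,440,2.5,"pics/w9.png")
E
```

```text
clk 10.38 turn first: [ 0.0009  0.0019 -0.0007] rows 0.0 | then shift: [ 0.021 -0.002 -0.012] rows 0.1 | shift w/o turn [ 0.021 -0.002 -0.012] | grasp [0.6181 0.0489 0.1432] F [-1.4 -5.5  2.8] op 0.0553
[-0.19213572  0.52985443  0.09136573  1.73324958 -0.05701711  0.87879931
  0.46794543]
```

View pics/w9.png

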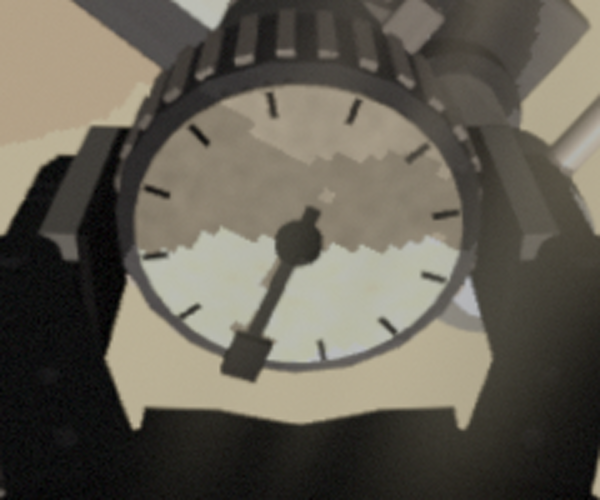

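drive_tool([
  [[0,0,0,0,0,0,1],[0,0,0,0,0,0,1],[0,0,0,0,0,0,1],[0,0,0,0,0,0,1],[0,0,0,0,0,0,1],[-0.2,0,0,0,0,0,1],[-0.2,0,0,0,0,0,1],[0,0,0,0,0,0,1],[0,0,0,0,0,0,1],[0,0,0,0,0,0,1]],
])

```text
clock: 11.27
eef_pos: [0.6173, 0.0508, 0.3571]
ee_rot: [[0.002, 0.856, 0.517], [0.0, 0.517, -0.856], [-1.0, 0.002, 0.001]]
ft_force: [-0.1, -0.3, -0.4]
opening: 0.0856
```

```bash
python3 - <<'E'
from h import *
plan(s2w(-.086,0,.2),TH)
plan(s2w(-.086,0,.049),TH)
w=imaging.grab_frame("wrist");save(w,"w10.npz");cv2.imwrite("pics/w10.png",w["frame"][:,:,::-1])
E
```

```text
clk 11.27 turn first: [-0.5719  0.001  -0.0008] rows 7.2 | then shift: [ 0.014 -0.001 -0.578] rows 2.1 | shift w/o turn [ 0.013 -0.453 -0.359] | grasp [0.6176 0.0508 0.2021] F [-0.1 -0.3 -0.4] op 0.0856
clk 11.27 turn first: [-0.5719  0.001  -0.0008] rows 7.2 | then shift: [ 1.021e+00 -1.000e-03 -5.780e-01] rows 4.2 | shift w/o turn [ 1.02  -0.455 -0.36 ] | grasp [0.6176 0.0508 0.2021] F [-0.1 -0.3 -0.4] op 0.0856
```

View pics/w10.png

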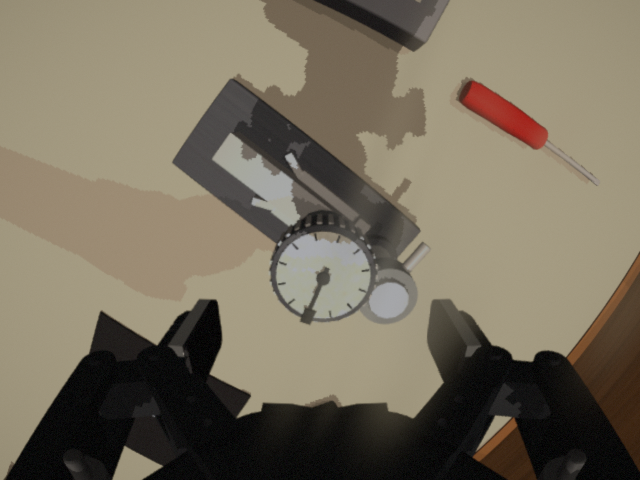

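drive_tool([
  [[0,0,0,-0.0715,0,0,1],[0,0,0,-0.0715,0,0,1],[0,0,0,-0.0715,0,0,1],[0,0,0,-0.0715,0,0,1],[0,0,0,-0.0715,0,0,1],[0,0,0,-0.0715,0,0,1],[0,0,0,-0.0715,0,0,1],[0,0,0,-0.0715,0,0,1],[0,0,-0.2,0,0,0,1],[0,0,-0.2,0,0,0,1],[0,0,-0.178,0,0,0,1],[0,0,0,0,0,0,1]],
])

```text
clock: 12.32
eef_pos: [0.5262, 0.0626, 0.3547]
ee_rot: [[-0.007, 0.127, 0.992], [-0.001, 0.992, -0.127], [-1.0, -0.001, -0.006]]
ft_force: [-0.2, -0.5, -1.1]
opening: 0.0848
```

```bash
python3 - <<'E'
from h import *
plan(s2w(-.086,0,.049),TH)
E
```

```text
clk 12.32 turn first: [ 0.0012 -0.0041  0.0009] rows 0.1 | then shift: [ 1.005e+00 -1.000e-03  3.400e-02] rows 3.6 | shift w/o turn [ 1.004 -0.     0.04 ] | grasp [0.5252 0.0626 0.1997] F [-0.2 -0.5 -1.1] op 0.0848
```

drive_tool([
  [[0.25,0,0,0,0,0,1],[0.25,0,0,0,0,0,1],[0.25,0,0,0,0,0,1],[0.2,0,0,0,0,0,1],[0,0,0,0,0,0,1],[0,0,0,0,0,0,1]],
])

```text
clock: 12.82
eef_pos: [0.5305, 0.0616, 0.2125]
ee_rot: [[-0.004, 0.129, 0.992], [-0.001, 0.992, -0.129], [-1.0, -0.001, -0.004]]
ft_force: [0.5, 0.1, 0.9]
opening: 0.0851
```

```bash
python3 - <<'E'
from h import *
plan(s2w(-.086,0,.049),TH)
E
```

```text
clk 12.82 turn first: [-0.     -0.0025  0.0008] rows 0.0 | then shift: [0.056 0.002 0.004] rows 0.2 | shift w/o turn [0.056 0.002 0.005] | grasp [0.5299 0.0615 0.0575] F [0.5 0.1 0.9] op 0.0851
```

drive_tool([
  [[0.054,0.002,0.004,0,-0.0025,0,1],[0,0,0,0,0,0,1],[0,0,0,0,0,0,0],[0,0,0,0,0,0,0],[0,0,0,0,0,0,0],[0,0,0,0,0,0,0],[0,0,0,0,0,0,0],[0,0,0,0,0,0,0],[0,0,0,0,0,0,0]],
], force=40)

```text
clock: 13.57
eef_pos: [0.5326, 0.0621, 0.2072]
ee_rot: [[0.007, 0.129, 0.992], [-0.0, 0.992, -0.129], [-1.0, 0.0, 0.007]]
ft_force: [-2.0, -0.2, 6.5]
opening: 0.0237
```

```bash
python3 - <<'E'
from h import *
plan(s2w(-.086,0,.049),TH)
E
```

```text
clk 13.57 turn first: [-0.0003  0.0042 -0.0002] rows 0.1 | then shift: [ 0.021 -0.003 -0.009] rows 0.1 | shift w/o turn [ 0.021 -0.003 -0.009] | grasp [0.5336 0.062  0.0522] F [-2.  -0.2  6.5] op 0.0237
```

drive_tool([
  [[-0.015,0,-0.02,0,0,0,0],[0,0,-0.05,0,0,0,0],[0,0,-0.06,0,0,0,0],[0,0,-0.06,0,0,0,0],[0,0,-0.06,0,0,0,0],[0,0,-0.06,0,0,0,0],[0,0,-0.06,0,0,0,0],[0,0,-0.06,0,0,0,0],[0,0,-0.06,0,0,0,0],[-0.05,0,-0.05,0,0,0,0],[-0.1,0,0,0,0,0,0],[0,0,0,0,0,0,0]],
])

```text
clock: 14.57
eef_pos: [0.4522, 0.0729, 0.2328]
ee_rot: [[0.009, 0.129, 0.992], [-0.0, 0.992, -0.129], [-1.0, 0.001, 0.009]]
ft_force: [1.1, 0.2, -2.3]
opening: 0.024
```

```bash
python3 - <<'E'
from h import *
plan(s2w(-.160,0,.049),TH)
w=imaging.grab_frame("wrist");save(w,"w11.npz");cv2.imwrite("pics/w11.png",w["frame"][:,:,::-1])
f=imaging.grab_frame("top");save(f,"top5.npz");cv2.imwrite("pics/t7.png",f["frame"][:,:,::-1])
# mat target: yaw 0, block centre (.557,-.34)
for yaw in [0,.27]:
    c=np.array([.557,-.338,0]);g=c-.046*np.array([np.cos(yaw),np.sin(yaw),0]);g[2]=.15;plan(g,yaw)
E
```

```text
clk 14.57 turn first: [ 0.0001  0.0056 -0.0007] rows 0.1 | then shift: [ 0.192 -0.005  0.039] rows 0.7 | shift w/o turn [ 0.192 -0.005  0.037] | grasp [0.4535 0.0729 0.0778] F [ 1.1  0.2 -2.3] op 0.024
clk 14.67 turn first: [-0.0826  0.0055 -0.0003] rows 1.0 | then shift: [-0.49  -2.738  0.39 ] rows 10.1 | shift w/o turn [-0.486 -2.664  0.745] | grasp [0.4538 0.0726 0.0766] F [ 0.1 -0.2 -1.7] op 0.0241
clk 14.67 turn first: [-0.2545  0.0055  0.0004] rows 3.2 | then shift: [-0.49  -2.824 -0.365] rows 10.4 | shift w/o turn [-0.486 -2.743  0.767] | grasp [0.4538 0.0726 0.0766] F [ 0.1 -0.2 -1.7] op 0.0241
```

View pics/w11.png

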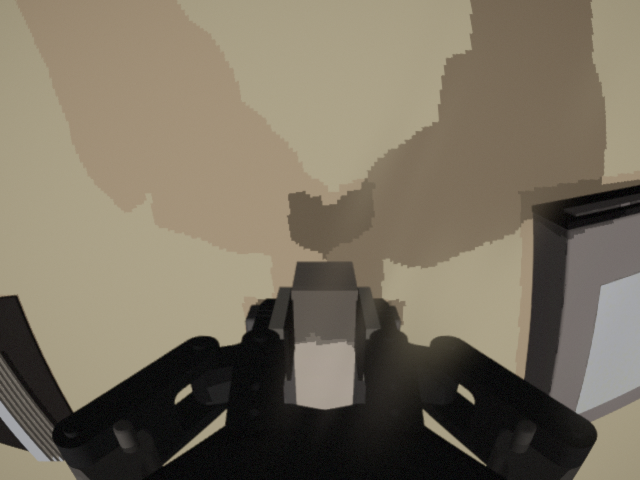

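View pics/t7.png

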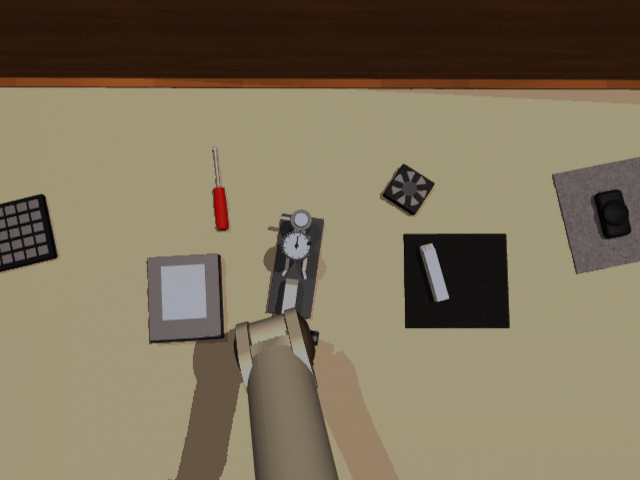

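drive_tool([
  [[-0.1,0,0,-0.0413,0.0028,0,0],[-0.1,0,0,-0.0413,0.0028,0,0],[-0.1,-0.23,0.04,0,0,0,0],[-0.1,-0.23,0.04,0,0,0,0],[-0.1,-0.23,0.04,0,0,0,0],[0,-0.26,0.04,0,0,0,0],[0,-0.26,0.04,0,0,0,0],[0,-0.26,0.04,0,0,0,0],[0,-0.26,0.04,0,0,0,0],[0,-0.26,0.04,0,0,0,0],[0,-0.26,0.04,0,0,0,0],[0,-0.26,0.04,0,0,0,0]],
])

```text
clock: 15.67
eef_pos: [0.5117, -0.3061, 0.3047]
ee_rot: [[-0.004, 0.0, 1.0], [0.0, 1.0, -0.0], [-1.0, 0.0, -0.004]]
ft_force: [0.1, -0.1, -1.8]
opening: 0.024
```

```bash
python3 - <<'E'
from h import *
plan([.511,-.345,.06],0)
f=imaging.grab_frame("top");save(f,"top6.npz");crop(f["frame"],255,200,335,325,4.8,"pics/t8.png")
E
```

```text
clk 15.67 turn first: [-0.0002 -0.0024 -0.0001] rows 0.0 | then shift: [ 0.598 -0.259 -0.005] rows 2.3 | shift w/o turn [ 0.598 -0.259 -0.003] | grasp [ 0.5111 -0.3061  0.1497] F [ 0.1 -0.1 -1.8] op 0.024
```

View pics/t8.png

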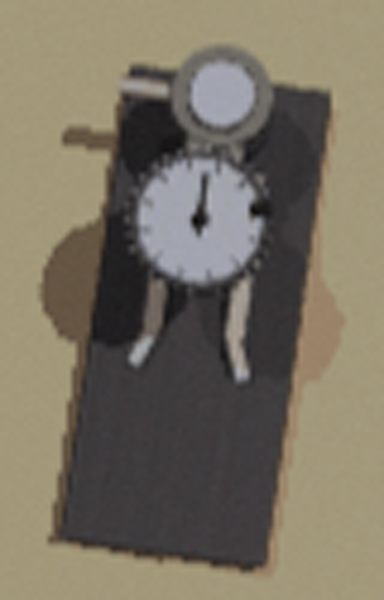

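drive_tool([
  [[0,-0.2,0,0,0,0,0],[0,-0.059,0,0,0,0,0],[0.2,0,0,0,0,0,0],[0.2,0,0,0,0,0,0],[0.2,0,0,0,0,0,0],[0.06,0,0,0,0,0,0],[0.04,0,0,0,0,0,0],[0.03,0,0,0,0,0,0],[0,0,0,0,0,0,0]],
])

```text
clock: 16.47
eef_pos: [0.5121, -0.3427, 0.1964]
ee_rot: [[-0.002, -0.0, 1.0], [-0.0, 1.0, 0.0], [-1.0, -0.0, -0.002]]
ft_force: [-0.5, 0.8, -2.1]
opening: 0.0243
```

```bash
python3 - <<'E'
from h import *
plan([.511,-.345,.0365],0)
w=imaging.grab_frame("wrist");save(w,"w12.npz");cv2.imwrite("pics/w12.png",w["frame"][:,:,::-1])
E
```

```text
clk 16.47 turn first: [ 0.0003 -0.0015  0.0002] rows 0.0 | then shift: [ 0.033 -0.015 -0.007] rows 0.1 | shift w/o turn [ 0.033 -0.015 -0.007] | grasp [ 0.5118 -0.3428  0.0414] F [-0.5  0.8 -2.1] op 0.0243
```

View pics/w12.png

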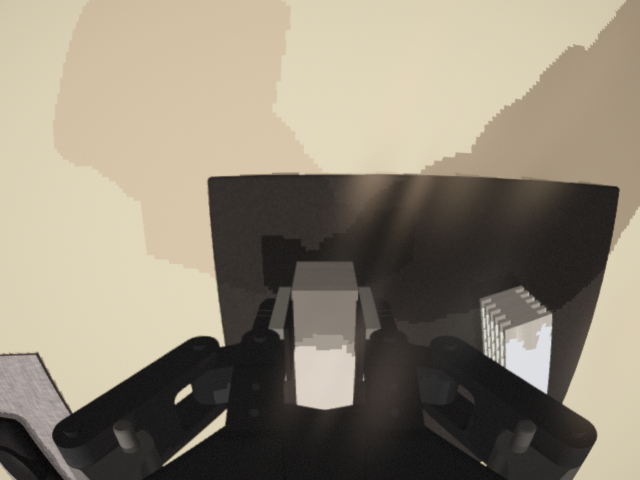

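Block held over the free half of the mat (tail about (325,262)), the part is clear to the right (tail ~(515,300)). Lower a little until contact.

drive_tool([
  [[0.02,0,0,0,0,0,0],[0.015,0,0,0,0,0,0],[0,0,0,0,0,0,0],[0,0,0,0,0,0,0]],
])

```text
clock: 16.85
eef_pos: [0.5122, -0.3432, 0.1918]
ee_rot: [[-0.001, 0.0, 1.0], [-0.001, 1.0, -0.0], [-1.0, -0.001, -0.001]]
ft_force: [0.4, -1.4, -0.1]
opening: 0.0242
```

drive_tool([
  [[0.007,0,0,0,0,0,0],[0,0,0,0,0,0,0.8],[0,0,0,0,0,0,0.8],[0,0,0,0,0,0,0.8],[0,0,0,0,0,0,0.8],[0,0,0,0,0,0,0.8],[0,0,0,0,0,0,0.8],[0,0,0,0,0,0,0.8],[-0.2,0,0,0,0,0,0.8],[-0.2,0,0,0,0,0,0.8],[-0.2,0,0,0,0,0,1]],
])

```text
clock: 17.77
eef_pos: [0.5115, -0.3426, 0.28]
ee_rot: [[-0.005, -0.0, 1.0], [0.001, 1.0, 0.0], [-1.0, 0.001, -0.005]]
ft_force: [0.8, -1.1, 0.2]
opening: 0.0784
```

```bash
python3 - <<'E'
from h import *
w=imaging.grab_frame("wrist");save(w,"w13.npz");cv2.imwrite("pics/w13.png",w["frame"][:,:,::-1])
yaw=.268;c=np.array([.573,-.2338,0]);g=c-.044*np.array([np.cos(yaw),np.sin(yaw),0]);g[2]=.15;plan(g,yaw)
E
```

```text
clk 17.82 turn first: [-0.1707  0.0022  0.0031] rows 2.1 | then shift: [-0.12   0.605  0.282] rows 2.4 | shift w/o turn [-0.122  0.657  0.112] | grasp [ 0.5145 -0.3448  0.1321] F [ 1.7 -1.   3.9] op 0.0846
```

View pics/w13.png

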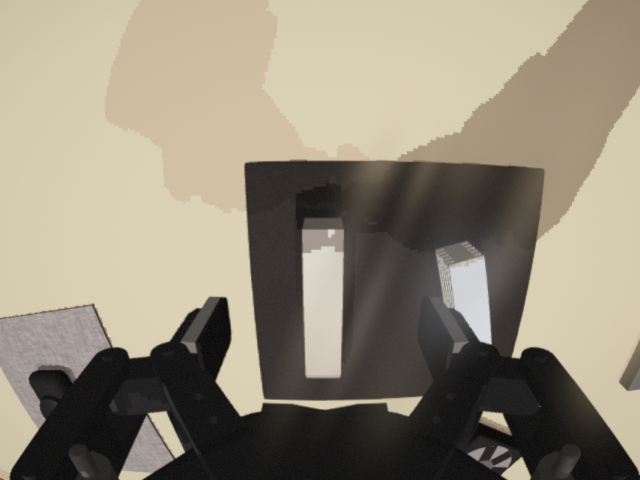

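drive_tool([
  [[-0.1,0,0,-0.057,0,0,1],[0,0,0,-0.057,0,0,1],[0,0,0,-0.0567,0,0,1],[0,0.2,0.095,0,0,0,1],[0,0.2,0.095,0,0,0,1],[0,0.2,0.095,0,0,0,1],[0,0,0,0,0,0,1],[0,0,0,0,0,0,1],[0,0,0,0,0,0,1]],
])

```text
clock: 18.57
eef_pos: [0.5293, -0.245, 0.2947]
ee_rot: [[-0.003, -0.265, 0.964], [-0.001, 0.964, 0.265], [-1.0, 0.0, -0.003]]
ft_force: [0.1, -1.2, 0.4]
opening: 0.085
```

```bash
python3 - <<'E'
from h import *
w=imaging.grab_frame("wrist");save(w,"w14.npz");cv2.imwrite("pics/w14.png",w["frame"][:,:,::-1])
yaw=.268;u=np.array([np.cos(yaw),np.sin(yaw),0]);v=np.array([-u[1],u[0],0]);c=np.array([.573,-.2338,0]);g=c-.044*u;g[2]=.038;plan(g,yaw)
for a,b,z in [(-.06,.0125,.0365),(-.06,-.0125,.0365),(-.06,.0125,.004),(-.06,-.0125,.004),(.048,.0125,.0365),(.048,-.0125,.0365)]:
    p=c+a*u+b*v;p[2]=z;print(a,b,z,np.round(proj(w,p,True),1))
for p in [(.457,-.1747,.004),(.457,-.394,.004)]: print('mat',np.round(proj(w,p,True),1))
E
```

```text
clk 18.62 turn first: [-0.0007 -0.0021  0.0001] rows 0.0 | then shift: [0.678 0.    0.011] rows 2.4 | shift w/o turn [0.678 0.    0.013] | grasp [ 0.5285 -0.2461  0.1397] F [ 0.3 -1.2 -0.6] op 0.0856
-0.06 0.0125 0.0365 [341.3 222.6]
-0.06 -0.0125 0.0365 [301.8 222.6]
-0.06 0.0125 0.004 [339.3 211.3]
-0.06 -0.0125 0.004 [304.5 211.3]
0.048 0.0125 0.0365 [338.6 363.6]
0.048 -0.0125 0.0365 [305.1 363.5]
mat [443.4 163.5]
mat [153.9  89.1]
```

View pics/w14.png

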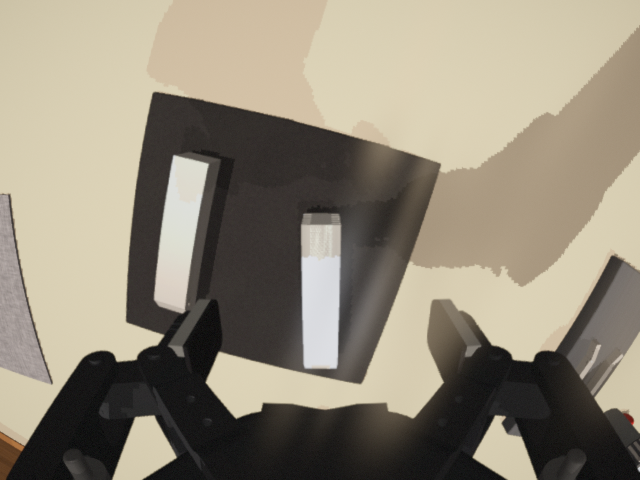

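drive_tool([
  [[0.2,0,0.012,-0.0007,-0.002,0,1],[0.2,0,0,0,0,0,1],[0.2,0,0,0,0,0,1],[0.075,0,0,0,0,0,1],[0,0,0,0,0,0,1],[0,0,0,0,0,0,0],[0,0,0,0,0,0,0],[0,0,0,0,0,0,0],[0,0,0,0,0,0,0],[0,0,0,0,0,0,0],[0,0,0,0,0,0,0],[0,0,0,0,0,0,0]],
], force=40)

```text
clock: 19.62
eef_pos: [0.5317, -0.2448, 0.1951]
ee_rot: [[0.003, -0.266, 0.964], [-0.001, 0.964, 0.266], [-1.0, -0.001, 0.002]]
ft_force: [-0.1, -0.4, 6.1]
opening: 0.0241
```

```bash
python3 - <<'E'
from h import *
plan([.529,-.246,.038],.268)
w=imaging.grab_frame("wrist");save(w,"w15.npz");crop(w["frame"],170,170,480,420,2.4,"pics/w15.png")
E
```

```text
clk 19.62 turn first: [0.0008 0.0015 0.0008] rows 0.0 | then shift: [ 0.014 -0.003 -0.02 ] rows 0.1 | shift w/o turn [ 0.014 -0.003 -0.02 ] | grasp [ 0.5321 -0.2449  0.0401] F [-0.1 -0.4  6.1] op 0.0241
```

View pics/w15.png

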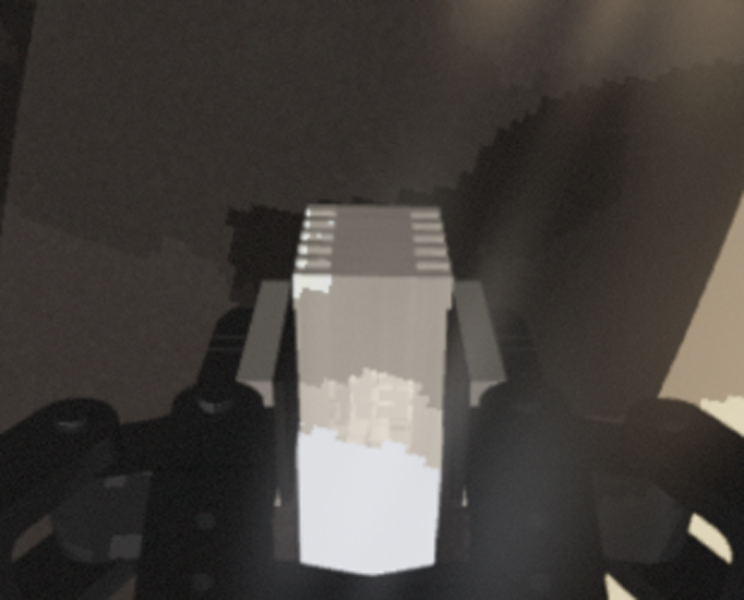

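drive_tool([
  [[-0.1,0,0,0,0,0,0],[-0.2,0,0,0,0,0,0],[-0.2,0,0,0,0,0,0],[-0.2,0,0,0.063,0,0,0],[-0.05,0,0,0.063,0,0,0],[0,0,0,0.063,0,0,0],[0,0,0,0.0635,0,0,0],[0,0,0,0,0,0,0]],
])

```text
clock: 20.33
eef_pos: [0.5306, -0.244, 0.3062]
ee_rot: [[-0.0, 0.13, 0.991], [0.001, 0.991, -0.13], [-1.0, 0.001, -0.0]]
ft_force: [-0.6, 0.7, -2.8]
opening: 0.024
```

```bash
python3 - <<'E'
from h import *
w=np.load("w15.npz");
y=.268;c,s=np.cos(y),np.sin(y)
gr=np.array([.5321,-.2449])
for p,z in [((297,285),.0365),((357.5,285),.0365),((298,256),.004),((351,256),.004)]:
    d=onz(w,*p,z,True)[:2]-gr; print(np.round([c*d[0]+s*d[1],-s*d[0]+c*d[1]],4))
w=np.load("w5.npz"); gr=np.array([.5321,.0621]);y=TH;c,s=np.cos(y),np.sin(y)
for p,z in [((291,299),.0505),((358,299),.0505)]:
    d=onz(w,*p,z,True)[:2]-gr; print("master",np.round([c*d[0]+s*d[1],-s*d[0]+c*d[1]],4))
plan(s2w(-.165,0,.15),TH)
E
```

```text
[-0.0159 -0.0092]
[-0.0159  0.0136]
[-0.0157 -0.0111]
[-0.0158  0.0133]
master [-0.0134 -0.0109]
master [-0.0134  0.0136]
clk 20.33 turn first: [-0.0008 -0.0002 -0.0005] rows 0.0 | then shift: [ 0.008  2.022 -0.786] rows 7.8 | shift w/o turn [ 0.01   2.021 -0.788] | grasp [ 0.5306 -0.2439  0.1512] F [-0.6  0.7 -2.8] op 0.024
```

drive_tool([
  [[0,0.25,-0.1,0,0,0,0],[0,0.25,-0.1,0,0,0,0],[0,0.25,-0.1,0,0,0,0],[0,0.25,-0.1,0,0,0,0],[0,0.25,-0.1,0,0,0,0],[0,0.25,-0.1,0,0,0,0],[0,0.25,-0.1,0,0,0,0],[0,0.25,-0.09,0,0,0,0],[0,0.022,0,0,0,0,0],[0,0,0,0,0,0,0],[0,0,0,0,0,0,0]],
])

```text
clock: 21.25
eef_pos: [0.4518, 0.0715, 0.3061]
ee_rot: [[-0.0, 0.124, 0.992], [0.0, 0.992, -0.124], [-1.0, 0.0, -0.0]]
ft_force: [1.1, -0.7, -3.2]
opening: 0.0237
```

```bash
python3 - <<'E'
from h import *
plan(s2w(-.165,0,.0565),TH)
print(telemetry.get_state()["joints"])
E
```

```text
clk 21.25 turn first: [ 0.0034 -0.0002 -0.0001] rows 0.0 | then shift: [0.631 0.004 0.007] rows 2.3 | shift w/o turn [0.631 0.004 0.007] | grasp [0.4517 0.0716 0.1511] F [ 1.1 -0.7 -3.2] op 0.0237
[-0.11009085  0.27079204 -0.11984976  2.11428584  0.04600972  0.75918558
  1.18766747]
```

drive_tool([
  [[0.15,0.004,0,0.0034,0,0,0],[0.15,0,0,0,0,0,0],[0.15,0,0,0,0,0,0],[0.13,0,0,0,0,0,0],[0,0,0,0,0,0,0],[0,0,0,0,0,0,0]],
])

```text
clock: 21.75
eef_pos: [0.4518, 0.0705, 0.2184]
ee_rot: [[-0.003, 0.134, 0.991], [-0.0, 0.991, -0.134], [-1.0, -0.001, -0.003]]
ft_force: [0.0, -0.5, -2.3]
opening: 0.0243
```

```bash
python3 - <<'E'
from h import *
plan(s2w(-.165,0,.0565),TH)
w=imaging.grab_frame("wrist");save(w,"w16.npz");cv2.imwrite("pics/w16.png",w["frame"][:,:,::-1])
f=imaging.grab_frame("top");save(f,"top7.npz");crop(f["frame"],255,200,335,325,4.8,"pics/t9.png")
g=imaging.grab_frame("scene");save(g,"scene1.npz");crop(g["frame"],295,205,420,310,6,"pics/s2.png")
E
```

```text
clk 21.75 turn first: [-0.0034 -0.0019  0.0005] rows 0.0 | then shift: [0.046 0.011 0.006] rows 0.2 | shift w/o turn [0.046 0.011 0.006] | grasp [0.4513 0.0704 0.0634] F [ 0.  -0.5 -2.3] op 0.0243
```

View pics/t9.png

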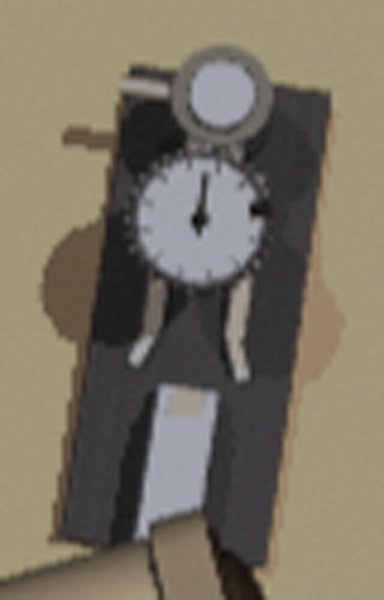

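View pics/s2.png

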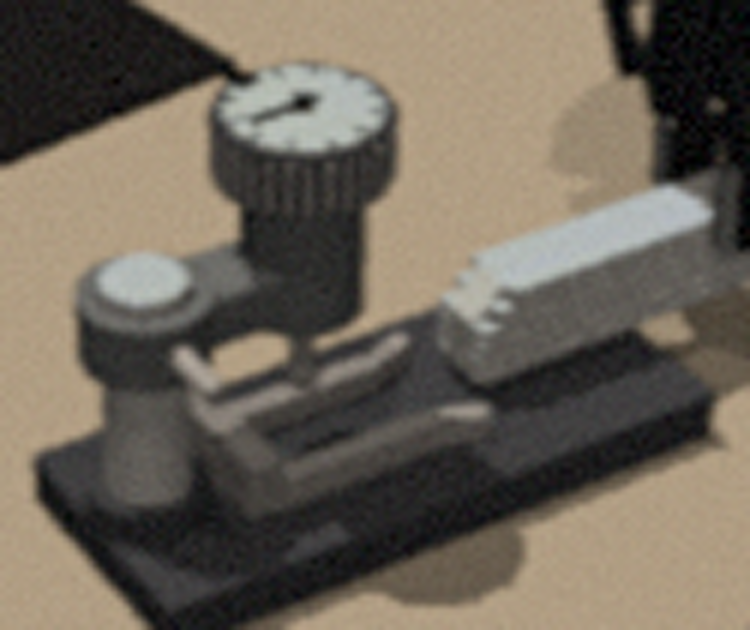

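drive_tool([
  [[0.02,0.008,0,-0.002,0,0,0],[0.02,0,0,0,0,0,0],[0,0,0,0,0,0,0],[0,0,0,0,0,0,0]],
], force=30)

```text
clock: 22.23
eef_pos: [0.4521, 0.0735, 0.2133]
ee_rot: [[0.0, 0.129, 0.992], [0.001, 0.992, -0.129], [-1.0, 0.001, 0.0]]
ft_force: [0.8, 0.2, -3.9]
opening: 0.0242
```

```bash
python3 - <<'E'
from h import *
plan(s2w(-.165,0,.0565),TH)
E
```

```text
clk 22.23 turn first: [ 0.0001  0.     -0.0005] rows 0.0 | then shift: [ 0.012 -0.01   0.006] rows 0.1 | shift w/o turn [ 0.012 -0.01   0.006] | grasp [0.4522 0.0737 0.0583] F [ 0.8  0.2 -3.9] op 0.0242
```

drive_tool([
  [[0.007,-0.008,0.03,0,0,0,0],[0,0,0.04,0,0,0,0],[0,0,0.04,0,0,0,0],[0,0,0.04,0,0,0,0],[0,0,0.04,0,0,0,0],[0,0,0,0,0,0,0]],
])

```text
clock: 22.73
eef_pos: [0.4821, 0.0683, 0.2124]
ee_rot: [[0.002, 0.13, 0.992], [0.001, 0.992, -0.13], [-1.0, 0.001, 0.002]]
ft_force: [1.5, 0.4, -2.0]
opening: 0.024
```

```bash
python3 - <<'E'
from h import *
plan(s2w(-.083,0,.0565),TH)
f=imaging.grab_frame("top");save(f,"top8.npz");crop(f["frame"],255,200,335,325,4.8,"pics/t10.png")
E
```

```text
clk 22.73 turn first: [-0.0006  0.0012 -0.0008] rows 0.0 | then shift: [ 0.006 -0.001  0.35 ] rows 1.3 | shift w/o turn [ 0.006 -0.001  0.35 ] | grasp [0.4824 0.0685 0.0574] F [ 1.5  0.4 -2. ] op 0.024
```

View pics/t10.png

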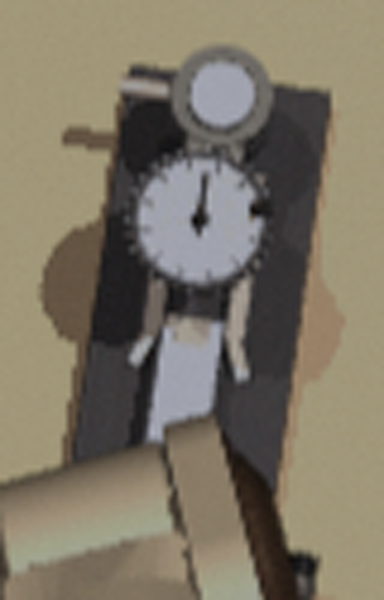

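Nose is centred in the mouth. Continue in.

drive_tool([
  [[0,0,0.03,0,0,0,0],[0,0,0.03,0,0,0,0],[0,0,0.03,0,0,0,0],[0,0,0.03,0,0,0,0],[0,0,0.03,0,0,0,0],[0,0,0.03,0,0,0,0],[0,0,0.03,0,0,0,0],[0,0,0.03,0,0,0,0],[0,0,0,0,0,0,0]],
])

```text
clock: 23.53
eef_pos: [0.5169, 0.0638, 0.2122]
ee_rot: [[0.001, 0.13, 0.992], [0.001, 0.992, -0.13], [-1.0, 0.001, 0.001]]
ft_force: [0.5, -0.3, -3.1]
opening: 0.0241
```

```bash
python3 - <<'E'
from h import *
plan(s2w(-.083,0,.0565),TH)
E
```

```text
clk 23.53 turn first: [-0.0004  0.0004 -0.0006] rows 0.0 | then shift: [ 0.004 -0.001  0.116] rows 0.4 | shift w/o turn [ 0.004 -0.001  0.116] | grasp [0.517  0.0639 0.0572] F [ 0.5 -0.3 -3.1] op 0.0241
```

drive_tool([
  [[0,0,0.015,0,0,0,0],[0,0,0.015,0,0,0,0],[0,0,0.015,0,0,0,0],[0,0,0.015,0,0,0,0],[0,0,0.015,0,0,0,0],[0,0,0,0,0,0,0]],
])

```text
clock: 24.03
eef_pos: [0.5262, 0.0626, 0.2116]
ee_rot: [[-0.003, 0.129, 0.992], [0.001, 0.992, -0.129], [-1.0, 0.0, -0.003]]
ft_force: [-3.3, 0.2, -2.5]
opening: 0.0242
```

drive_tool([
  [[0,0,0.008,0,0,0,0],[0,0,0.008,0,0,0,0],[0,0,0,0,0,0,0]],
])

```text
clock: 24.28
eef_pos: [0.5299, 0.0621, 0.2121]
ee_rot: [[0.001, 0.129, 0.992], [0.001, 0.992, -0.129], [-1.0, 0.001, 0.001]]
ft_force: [-0.6, 0.0, -4.1]
opening: 0.024
```

```bash
python3 - <<'E'
from h import *
plan(s2w(-.083,0,.0565),TH)
w=imaging.grab_frame("wrist");save(w,"w17.npz");crop(w["frame"],210,170,440,420,2.4,"pics/w17.png")
f=imaging.grab_frame("top");save(f,"top9.npz");crop(f["frame"],255,200,335,325,4.8,"pics/t11.png")
E
```

```text
clk 24.28 turn first: [-0.0002  0.0004 -0.0006] rows 0.0 | then shift: [ 0.004 -0.001  0.029] rows 0.1 | shift w/o turn [ 0.004 -0.001  0.029] | grasp [0.5301 0.0622 0.0571] F [-0.6  0.  -4.1] op 0.024
```

View pics/w17.png

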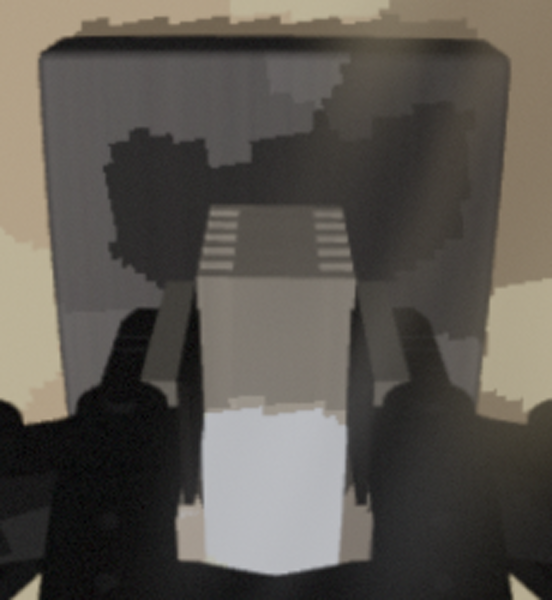

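View pics/t11.png

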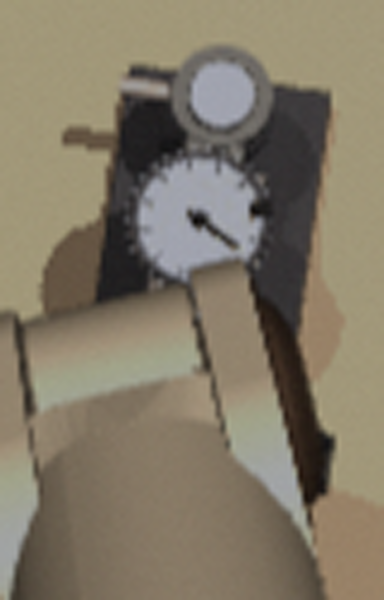

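Pointer is about 0.75 rad past the zero mark; ~4 mm to go. Creep to contact.

drive_tool([
  [[0,0,0.007,0,0,0,0],[0,0,0.007,0,0,0,0],[0,0,0.007,0,0,0,0],[0,0,0,0,0,0,0]],
])

```text
clock: 24.72
eef_pos: [0.533, 0.0617, 0.2122]
ee_rot: [[0.0, 0.129, 0.992], [0.001, 0.992, -0.129], [-1.0, 0.001, 0.0]]
ft_force: [-1.4, 0.3, -3.9]
opening: 0.0239
```

drive_tool([
  [[0,0,0.006,0,0,0,0],[0,0,0.006,0,0,0,0],[0,0,0,0,0,0,0]],
])

```text
clock: 24.97
eef_pos: [0.5347, 0.0615, 0.2122]
ee_rot: [[0.0, 0.129, 0.992], [0.001, 0.992, -0.129], [-1.0, 0.001, 0.0]]
ft_force: [-0.9, 0.5, -4.6]
opening: 0.0242
```

drive_tool([
  [[0,0,0.005,0,0,0,0],[0,0,0.005,0,0,0,0],[0,0,0,0,0,0,0]],
])

```text
clock: 25.22
eef_pos: [0.5354, 0.0614, 0.2119]
ee_rot: [[-0.002, 0.129, 0.992], [0.001, 0.992, -0.129], [-1.0, 0.0, -0.002]]
ft_force: [-3.9, 0.7, -3.2]
opening: 0.024
```

```bash
python3 - <<'E'
from h import *
plan(s2w(-.083,0,.0565),TH)
w=imaging.grab_frame("wrist");save(w,"w18.npz");crop(w["frame"],210,170,440,420,2.4,"pics/w18.png")
E
```

```text
clk 25.22 turn first: [ 0.     -0.001  -0.0003] rows 0.0 | then shift: [ 0.003 -0.001 -0.008] rows 0.0 | shift w/o turn [ 0.003 -0.001 -0.008] | grasp [0.5352 0.0615 0.0569] F [-3.9  0.7 -3.2] op 0.024
```

View pics/w18.png

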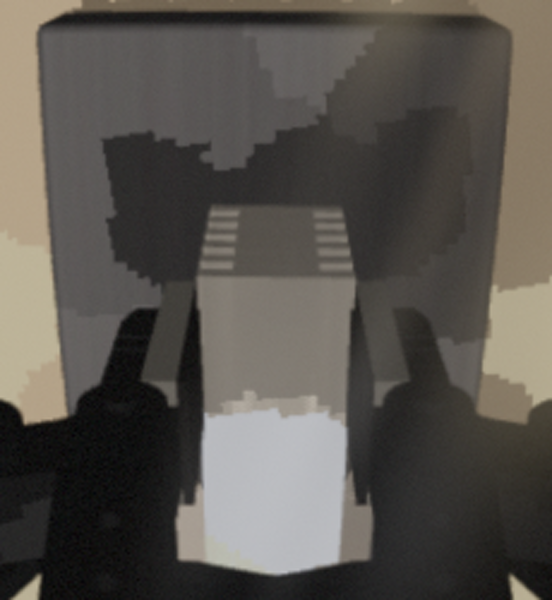

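drive_tool([
  [[0.004,0,0.005,0,0,0,0],[0,0,0.006,0,0,0,0],[0,0,0,0,0,0,0],[0,0,0,0,0,0,0]],
])

```text
clock: 25.6
eef_pos: [0.5359, 0.0614, 0.2112]
ee_rot: [[-0.004, 0.129, 0.992], [0.001, 0.992, -0.129], [-1.0, -0.0, -0.004]]
ft_force: [-8.7, 1.5, 0.2]
opening: 0.0243
```

Stopped at the end stop (8.7 N, only 0.5 mm of motion). Release.

drive_tool([
  [[0,0,0,0,0,0,1],[0,0,0,0,0,0,1],[0,0,0,0,0,0,1],[0,0,0,0,0,0,1],[0,0,0,0,0,0,1],[0,0,0,0,0,0,1]],
])

```text
clock: 26.1
eef_pos: [0.538, 0.0611, 0.2118]
ee_rot: [[0.001, 0.129, 0.992], [0.001, 0.992, -0.129], [-1.0, 0.001, 0.001]]
ft_force: [0.5, 0.3, 0.7]
opening: 0.0849
```

```bash
python3 - <<'E'
from h import *
plan(s2w(-.083,0,.0565),TH)
w=imaging.grab_frame("wrist");save(w,"w19.npz");crop(w["frame"],210,170,440,420,2.4,"pics/w19.png")
E
```

```text
clk 26.1 turn first: [-0.0002  0.0007 -0.0007] rows 0.0 | then shift: [ 0.002 -0.001 -0.025] rows 0.1 | shift w/o turn [ 0.002 -0.001 -0.025] | grasp [0.5382 0.0613 0.0568] F [0.5 0.3 0.7] op 0.0849
```

View pics/w19.png

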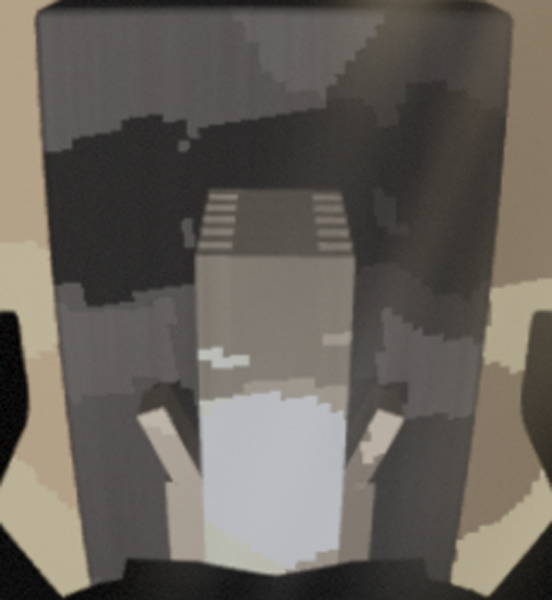

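drive_tool([
  [[-0.1,0,0,0,0,0,1],[-0.25,0,0,0,0,0,1],[-0.25,0,0,0,0,0,1],[-0.25,0,0,0,0,0,1],[-0.25,0,0,0,0,0,1],[-0.1,0,-0.2,0,0,0,1],[0,0,-0.25,0,0,0,1],[0,0,-0.25,0,0,0,1],[0,0,0,0,0,0,1],[0,0,0,0,0,0,1]],
])

```text
clock: 26.98
eef_pos: [0.4316, 0.0747, 0.3917]
ee_rot: [[0.0, 0.128, 0.992], [0.0, 0.992, -0.128], [-1.0, 0.0, -0.0]]
ft_force: [0.2, 0.4, 0.4]
opening: 0.0852
```

```bash
python3 - <<'E'
from h import *
for n,ps in [("w6.npz",[(295.4,259.6),(353.7,259.6)]),("w19.npz",[(296.7,249.2),(351.7,249.2)])]:
    w=np.load(n)
    for p in ps: print(n,np.round(w2s(onz(w,*p,.02,True)),4))
w=np.load("w6.npz");print([np.round(w2s(onz(w,u,170+30/2.4,.02,True)),4) for u in (221,427)])
w=np.load("w19.npz");print([np.round(w2s(onz(w,u,170+12/2.4,.02,True)),4) for u in (226,423)])
f=imaging.grab_frame("top");save(f,"top10.npz");crop(f["frame"],255,200,335,325,4.8,"pics/t12.png");crop(f["frame"],400,225,515,335,5,"pics/t13.png")
g=imaging.grab_frame("scene");save(g,"scene2.npz");crop(g["frame"],295,205,420,310,6,"pics/s3.png")
plan(s2w(-.2,0,.2),TH)
E
```

```text
w6.npz [-0.0986 -0.011   0.02  ]
w6.npz [-0.0986  0.0147  0.02  ]
w19.npz [-0.0983 -0.0111  0.02  ]
w19.npz [-0.0983  0.0142  0.02  ]
[array([-0.1331, -0.0422,  0.02  ]), array([-0.1332,  0.0454,  0.02  ])]
[array([-0.133 , -0.0421,  0.02  ]), array([-0.133 ,  0.0455,  0.02  ])]
clk 27.08 turn first: [-0.0001  0.0011 -0.0008] rows 0.0 | then shift: [ 0.247 -0.    -0.107] rows 1.0 | shift w/o turn [ 0.247 -0.001 -0.107] | grasp [0.4344 0.0747 0.2371] F [0.3 0.4 0.5] op 0.0856
```

View pics/t12.png

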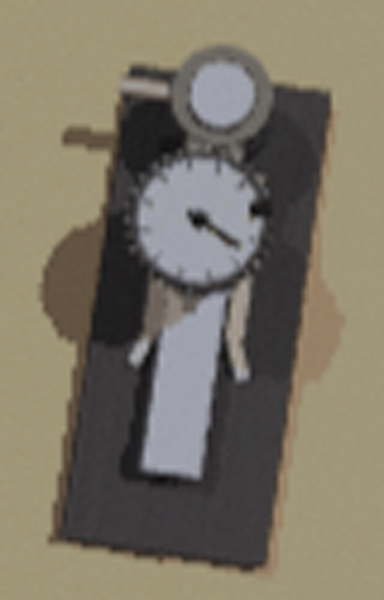

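View pics/t13.png

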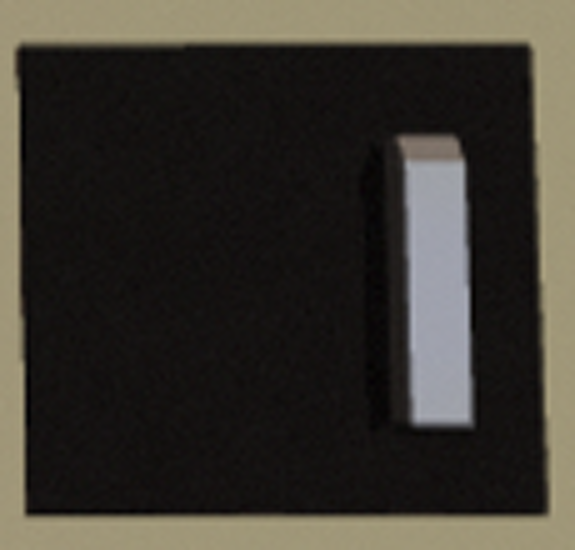

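View pics/s3.png

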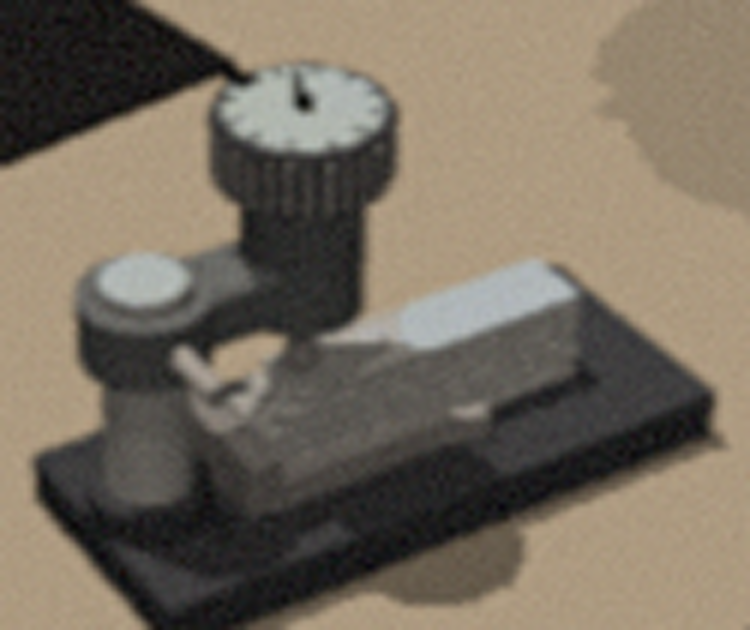

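```bash
python3 -c "
from workcell import sign_off
print(sign_off())"
```

```text
the job is handed in; nothing more can be done
None
```

The job is handed in at about 27 s of the 67 s allowed. No check failed, but sign-off gave no verdict.

- **Setting block:** I slid it in until the wrist force rose to about 10 N at the stop. The camera put its tail at stand x ≈ -100 mm, after a 2 mm offset correction against the plate edge.
- **Dial:** I turned the bezel about 0.90 rad clockwise and let go. The wrist picture showed the zero mark right at the pointer.
- **Setting block out:** I drew it back, lifted it and let it go on the right half of the mat. The last top view shows it lying flat on the mat.
- **Heat-sink bar:** I slid it in bevelled end first until about 9 N at the stop. Its tail sits within 0.3 mm of where the block's tail was, and it is central between the rails.
- **Final view:** The pointer stands about 0.76 rad clockwise of the zero mark, with the bezel as I set it. The hand is clear of everything. I did not touch the drive, fan or screwdriver.

The wrist camera and the top camera disagree by about 2 mm on the plate edge. That is within the stated calibration, and I took the contact force as the deciding sign that each bar was home.

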